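# Refill the bayonet-capped air dryer

### The job

Refill the compressed-air dryer: press its sprung cap down, twist it counter-clockwise (seen from above) until it is free, without forcing the catch, lift it off and stand it, grip bar up, in the middle of the round mat. Then stand the loose white cartridge upright, orange knob up, fully down in the one empty place of the ring of cartridges inside the dryer. Leave the tape measure, the two spools and the tape roll where they are.

Things in the scene. Friction and masses are not known exactly. Their poses are not given: they have to be found in the camera images.
- dryer: Blue round can fixed to the worktop: 124 mm outside, 116 mm inside diameter, wall top 62 mm up, inner floor 8 mm up. Origin: centre of its underside, z up. Outside at 0, 120, 240 degrees from its x axis stand dark steel keepers, reaching 84 mm from the axis and 88 mm up, that hook over the cap's lugs. At 60 degrees a brass port, 30 mm up, reaches 81 mm from the axis.
- cap: Grey cap, loose but locked on the dryer at the start, 0.22 kg, 73 mm high in all. Origin: centre of its skirt's lower rim, 70 mm above the worktop when locked, axes then as the dryer's. Skirt 124 mm across, 42 mm high, hollow below; three red lugs at its lower rim (14 mm wide, 8 mm high) reach 75 mm from the axis.
- cap_grip (a point): Centre of the cap's black grip bar: 60 mm above the cap's origin, 13 mm below the bar's top, 18 mm above the cap's roof; axes as the cap's. Bar 90 mm long (x), 20 mm thick (y), 31 mm high. To free the cap: push it down 6 mm or more (stops at 8), keep it down, turn it counter-clockwise by 30 to 60 degrees (free from 22), then lift. Not pressed, it is blocked.
- cartridge_mid (a point): Centre of the loose cartridge, half-way up (41 mm above its foot), z up; stands on the worktop at the start, 0.09 kg. White body 34 mm diameter, 56 mm high, blue band, chamfered foot; on its axis an orange knob, 14 mm diameter, from 61 to 82 mm above the foot, to be pinched from above.
- gap (a point): Where cartridge_mid shall be when the cartridge stands in the empty place: 38 mm from the dryer's axis along its +x, 49 mm above the worktop; axes as the dryer's. About 2 to 4 mm of play all round. Neighbours' knobs are 38 mm away at 120 and 240 degrees from +x: let go by opening the fingers a few mm only, best along y.
- mat_top (a point): Centre of the top of the round mat, 160 mm across (black with a green edge), fixed on the worktop, 3 mm thick. It lies to the left of the dryer.
- tape_measure: Yellow tape measure, 65x71x65 mm, bystander; origin at the centre of its underside.
- spool_red: Red spool, 42 mm diameter, 60 mm high, bystander; origin at the centre of its underside.
- spool_cream: Cream spool, 48 mm diameter, 55 mm high, bystander; origin at the centre of its underside.
- duct_tape: Roll of grey tape lying flat, 90 mm diameter, 30 mm high, bystander; origin at the centre of its underside.
- ring_centre (a point): On the dryer's axis, 64 mm up, axes as the dryer's: top of a fixed centre tube, 37 mm across. Round it six places in a hexagonal ring, 38 mm from the axis at 0, 60, .. 300 degrees from x. Five hold fixed cartridges like the loose one (knob tops 90 mm up); that on +x is empty. All this is hidden until the cap is off.
- plunger (a joint): Sprung pin, 16 mm across, in the centre tube, that pushes the cap up. 0 with the cap locked (its top 92 mm above the worktop), grows as it is pressed down (m); 0.008 with the cap at its lower stop; -0.004 with the cap off. 7 N at 0, 0.5 N more per mm.
- catch: The three catch teeth (7 mm wide, 4.5 mm lower than the notches), fixed one on the counter-clockwise side of each keeper: they block the lugs until the cap is pressed down. Origin and axes as the dryer's. Forced with a strong arm, the lugs would break past them.
- cartridge: The same loose cartridge: origin at the centre of its foot, z up through the knob.
There are look-alikes about, which are no part of the job. Leave any turquoise or yellow look-alike of the cartridge alone.

How it is judged:
On the way, in this order (a step that is already met when the one before it is completed fails the run):
1. the cap is unlocked and lifted more than 40 mm above its locked height (z of cap in the frame of dryer above 0.11 m), for 0.1 s.
2. the cap stands grip bar up on the mat (horizontal distance between cap and mat_top below 0.045 m and height (world z) of cap below 0.01 m and angle between cap's own z axis and vertical below 0.1 rad), for 0.2 s.
At the end, for the whole second after the job is handed in: The cap stands on the mat, grip bar up (tilt under 0.1 rad), its centre within 45 mm of the mat's centre; the loose cartridge stands on the dryer's floor in the empty place, knob up, within 10 mm sideways and 4 mm in height of its place and tilted under 0.1 rad; both at rest (all of step 2 and horizontal distance between cartridge_mid and gap below 0.01 m and z of cartridge_mid in the frame of gap between -0.004 and 0.004 m and angle between cartridge_mid's own z axis and vertical below 0.1 rad and linear speed of each of cap, cartridge below 0.02 m/s); the robot touches nothing.
It fails at once if the catch is forced: the cap presses on the catch teeth with over 60 N (contact force between cap and catch above 60 N).
It fails at once if a bystander (tape measure, spool or tape roll) is moved more than 30 mm (distance of any of tape_measure, spool_red, spool_cream, duct_tape from where it was at the start of the episode above 0.03 m).
It also fails if it takes over 62 s, if anything falls off the work surface, if the arm or the gripper's body presses on something with over 40 N, if the wrist force passes 120 N, or if a joint passes its speed limit or range.

### The arm

A 6-joint arm with a two-finger parallel gripper is mounted at the origin on a cart in front of the work surface, level with it; the furniture and walls round the work are solid. World frame = base frame: x ahead of the robot, y to its left, z up, the work surface at z = 0. Lengths are in m, angles in rad, forces in N, time in s.
With the tool pointing down it reaches from about 0.3 to 0.875 m from the base axis. Payload 6.4 kg.
Tool frame: the origin (TCP) lies at the centre of the arm's flange, where the gripper is bolted on; the fingertips stand 166 mm ahead of it and the grasp point (between the pads) lies 147 mm ahead of it; x points along the fingers, y is the direction in which the jaws open and shut, and the axes are right-handed (so a half turn about x gives the same grasp; the last joint's range is limited). The gripper opens to 88 mm and grips with 3 to 60 N. Pads are 18 mm wide; open, the fingers measure 123 mm over their backs; the gripper's body (75 mm by 187 mm) begins 45 mm behind the grasp point.
Start: joints at [-1.338, 0.181, 1.607, -0, 1.354, -0.206], TCP at [0.244, -0.521, 0.405] pointing down, gripper open.
Joint ranges: [-2.99, 2.99], [-0.89, 2.07], [0.3, 2.58], [-1.14, 4.28], [0, 2.63], [-3.12, 3.12]. Speed limits (rad/s): [2.57, 2.57, 3.01, 3.14, 3.14, 3.14].

### API

Orientations are given as a unit quaternion [x, y, z, w].
In Python, from station import state, viewer, ticket gives the robot as it stands.
- The arm moves only by the tool servo_tool, never from a script. Its argument "plan" is a list of rows, each an object with "travel": the shift along the tool's x, y, z in cm, a list of three; "rotation": the turn, a rotation vector about the tool's x, y, z in degrees, a list of three; "grip": the opening, from 0 (shut) to 1 (fully open). In form: [{"travel": [x, y, z], "rotation": [ax, ay, az], "grip": grip}, ...]. A call has 1 to 20 rows; each row shifts and turns the pose as measured when the row begins, along the tool's axes as they then stand; what a row does not reach is not made up. A row lasts 1/8 s, in which the tool goes at most 62.5 mm and 10.7 degrees, less where a joint would pass 70% of its speed; a pose out of reach is approached as far as the arm can. A call with a gripper value outside its range is refused whole. The fingers move at their own pace and stop on an object; "grip_force" is the grip in N (left out, the last holds). Time passes only in rows, so rows that do not move let the fingers close. It gives the time, the measured TCP pose, the force and the opening at its end, in the units of the state.
- state(): the state, without advancing time (a new reading comes with each control period).
- viewer.get_image(name): name is "side" or "top" or "wrist"; returns a dict with "img" (384x512x3 uint8, blue, green, red), "z_map" (384x512 float32, m along the optical axis (not along the pixel's ray), 0 where there is no reading), "camera_matrix" (3x3 intrinsics, pixels), "k1" (the pictures are not rectified: a ray, as slopes to the right and down, at radius r is drawn at 1 + k1 r^2 times it, then the intrinsics apply), "cam_to_world" (4x4, takes a point from camera to world coordinates). Camera axes: x right, y down, z forward; pixel columns grow to the right and rows downward; lengths in m; the calibration is good to about 2 mm. A picture is of the moment at which its call begins.
- ticket.finish_job(): hands the job in, once; it reports no verdict.
The state is a dict: "time_s": time; "q": joint angles; "joint_vel": joint speeds; "effort": joint torques, N m; "tcp_pos": TCP position; "tcp_rot": TCP orientation; "ft_force": force on the tool from outside, world axes, zero at the start; "moment": the same for the moment, N m; "grip_width": finger opening in m.
Only numpy, scipy, OpenCV 4.12 (cv2) and the standard library are available. Lean on these libraries where they do the work, as an engineer would, in place of code of your own. Each camera call takes 0.05 s, during which the arm holds its last target.

## Working session

There is one attempt and no reset: what is moved stays moved. The work goes in short steps, Python scripts to look and compute and a tool call to move; the robot and the scene stay as the last step left them, time stands still between calls to the robot, and variables do not carry over. Pictures are saved under pics/ and viewed, and the job is handed in when it is done.

Besides the shell and the picture viewer there is one more tool, called in YAML: its name, and indented under it one key for each argument. servo_tool: Moves the arm, as the interface text tells. Its arguments: {"type":"object","properties":{"plan":{"type":"array","items":{"type":"object","properties":{"travel":{"type":"array","items":{"type":"number"}},"rotation":{"type":"array","items":{"type":"number"}},"grip":{"type":"number"}}}},"grip_force":{"type":"number"}},"required":["plan"]}

```bash
ls; mkdir -p pics; cat > h.py <<'E'
import numpy as np, cv2, pickle
from scipy.spatial.transform import Rotation as R
from station import state, viewer, ticket
def grab(n,tag):
    d=viewer.get_image(n); pickle.dump(d,open(f'pics/{tag}.pkl','wb')); cv2.imwrite(f'pics/{tag}.png',d['img']); return d
def load(tag): return pickle.load(open(f'pics/{tag}.pkl','rb'))
def und(d,u,v):
    K=np.array(d['camera_matrix']); k=d['k1']
    p=cv2.undistortPoints(np.array([[[u,v]]],float),K,np.array([k,0,0,0,0.]))[0,0]
    return p
def ray(d,u,v):
    T=np.array(d['cam_to_world']); p=und(d,u,v); return T[:3,3],T[:3,:3]@np.array([p[0],p[1],1.])
def atz(d,u,v,z):
    o,r=ray(d,u,v); return o+r*(z-o[2])/r[2]
def atdepth(d,u,v):
    o,r=ray(d,u,v); return o+r*d['z_map'][int(v),int(u)]
def tri(*a):
    A=np.zeros((3,3));b=np.zeros(3)
    for d,u,v in a:
        o,r=ray(d,u,v); r=r/np.linalg.norm(r); P=np.eye(3)-np.outer(r,r); A+=P;b+=P@o
    return np.linalg.solve(A,b)
def proj(d,X):
    T=np.linalg.inv(np.array(d['cam_to_world'])); p=T[:3,:3]@np.array(X)+T[:3,3]; s=p[:2]/p[2]; s=s*(1+d['k1']*(s@s)); K=np.array(d['camera_matrix']); return K[:2,:2]@s+K[:2,2]
def crop(tag,u0,v0,u1,v1,f,out):
    im=cv2.imread(f'pics/{tag}.png')[v0:v1,u0:u1]; cv2.imwrite(f'pics/{out}.png',cv2.resize(im,None,fx=f,fy=f,interpolation=cv2.INTER_CUBIC))
E
python3 - <<'E'
from h import *
print(state())
for n in ['side','top','wrist']:
    d=grab(n,n+'0'); print(n,d['camera_matrix'],d['k1'],np.round(d['cam_to_world'],3).tolist())
E
```

```text
pics
{'time_s': 0.0, 'q': array([-1.33831843e+00,  1.81504617e-01,  1.60799899e+00,  3.77125375e-05,
        1.35381215e+00, -2.06292603e-01]), 'joint_vel': array([-0.00081506, -0.00092873, -0.00156955,  0.00121317, -0.00077309,
        0.00064743]), 'effort': array([ 3.06881475e-04, -4.33869588e+01, -3.41849828e+01,  7.03180768e-02,
        3.82946944e-02, -1.43709776e-04]), 'tcp_pos': array([ 0.24423994, -0.52026755,  0.40383474]), 'tcp_rot': array([ 0.69016385,  0.15449386, -0.69015377,  0.1532752 ]), 'ft_force': array([ 0.23985405,  0.47870185, -0.03151212]), 'moment': array([-0.03959008,  0.03154979,  0.0045979 ]), 'grip_width': 0.0882286159694806}
side [[463.95541093   0.         254.1004809 ]
 [  0.         463.95541093 191.84200687]
 [  0.           0.           1.        ]] -0.060819915932014856 [[0.998, 0.025, -0.05, 0.552], [0.056, -0.437, 0.898, -1.097], [0.001, -0.899, -0.438, 0.707], [0.0, 0.0, 0.0, 1.0]]
top [[452.50313459   0.         252.66529427]
 [  0.         452.50313459 182.27102582]
 [  0.           0.           1.        ]] -0.15536981506383832 [[0.026, -0.989, 0.148, 0.227], [-0.999, -0.029, -0.021, 0.155], [0.025, -0.148, -0.989, 1.709], [0.0, 0.0, 0.0, 1.0]]
wrist [[269.48041065   0.         257.10506652]
 [  0.         269.48041065 194.87191246]
 [  0.           0.           1.        ]] -0.06250989073625968 [[0.425, -0.861, -0.278, 0.315], [-0.905, -0.405, -0.129, -0.485], [-0.002, 0.306, -0.952, 0.384], [0.0, 0.0, 0.0, 1.0]]
```

View pics/side0.png

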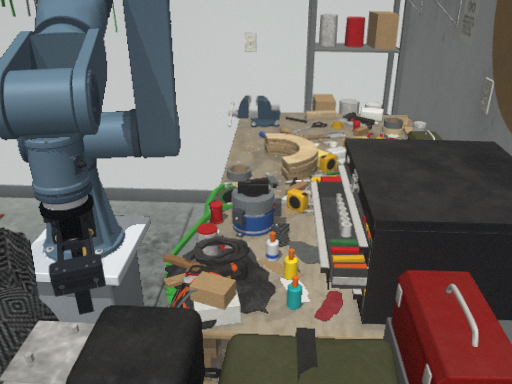

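View pics/top0.png

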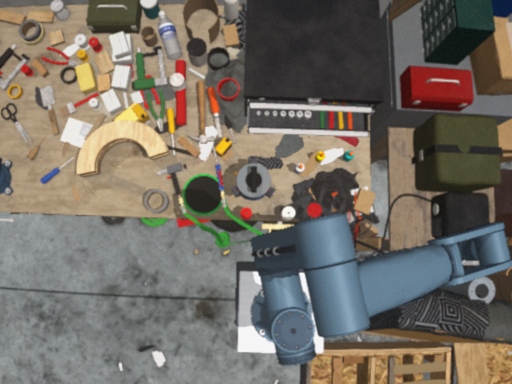

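View pics/wrist0.png

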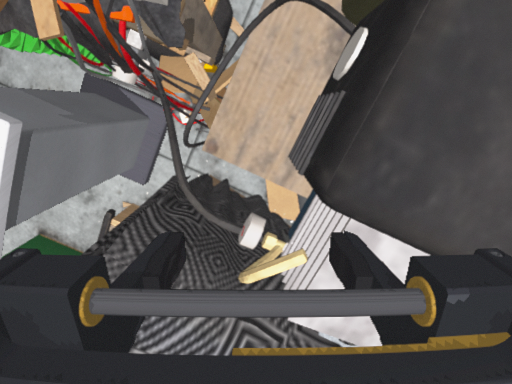

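```bash
python3 - <<'E'
from h import *
crop('side0',180,140,380,320,4,'side0c'); crop('top0',150,130,370,240,3.6,'top0c')
T=load('top0');S=load('side0')
for n,u,v in [('dryer',255,178),('mat',203,194),('cart',299,167),('yel',320,156),('turq',347,155),('tape?',223,146)]: print(n,atdepth(T,u,v))
for n,u,v in [('dryer',253,190),('cart',273,238),('yel',291,255),('turq',295,285)]: print(n,atdepth(S,u,v))
E
```

```text
dryer [0.47764063 0.11376262 0.13887703]
mat [0.43140922 0.30553374 0.00812575]
cart [ 0.532197   -0.04804118  0.08338468]
yel [ 0.58074179 -0.1295345   0.06131907]
turq [ 0.58945803 -0.2338068   0.05529106]
tape? [0.60584177 0.23373894 0.06723652]
dryer [0.48121866 0.11078452 0.12363761]
cart [ 0.54347002 -0.06252778  0.06998145]
yel [ 0.58913312 -0.13910752  0.06985143]
turq [ 0.59672801 -0.24991811  0.06343118]
```

View pics/side0c.png

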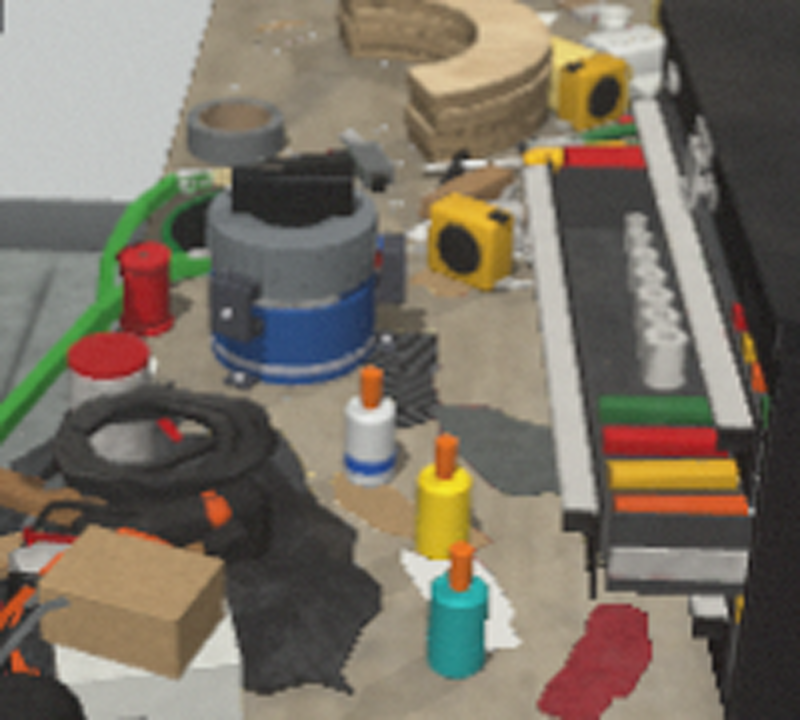

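View pics/top0c.png

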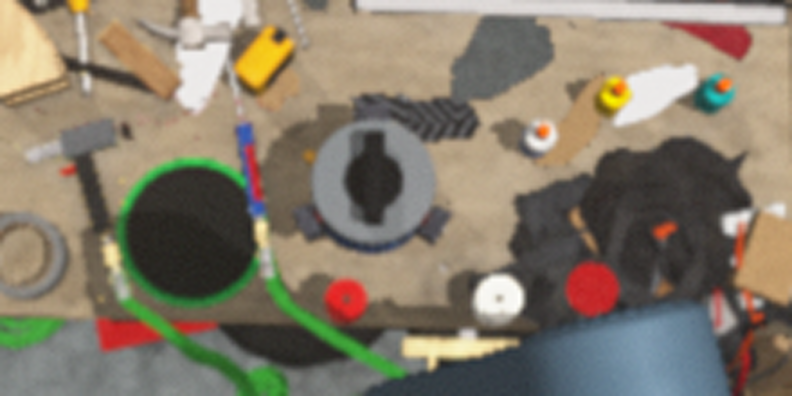

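The white cartridge is at side (273,245) / top (300,167). The look-alikes are the yellow one at side (291,265) and the turquoise one at side (295,293). The dryer is at side (253,205) and the mat at top (203,194). I'll write a helper that works out the moves, then bring the wrist camera over the dryer.

```bash
cat >> h.py <<'E'
def down(yaw):
    # tool x down, tool y (jaw axis) at world angle yaw
    y=np.array([np.cos(yaw),np.sin(yaw),0]); x=np.array([0,0,-1.]); z=np.cross(x,y); return R.from_matrix(np.c_[x,y,z])
def plan(p,yaw=None,n=None,dmax=4.0,rmax=8.0,start=None):
    s=state(); P=np.array(s['tcp_pos']) if start is None else start[0]; Q=R.from_quat(s['tcp_rot']) if start is None else start[1]
    y=Q.as_matrix()[:,1]; y0=np.arctan2(y[1],y[0]); G=down(y0 if yaw is None else yaw)
    rv=(Q.inv()*G).as_rotvec(); 
    N=n or int(max(1,np.ceil(np.linalg.norm(p-P)*100/dmax),np.ceil(np.degrees(np.linalg.norm(rv))/rmax)))
    print('yaw0',np.degrees(y0),'dist',np.linalg.norm(p-P),'rot',np.degrees(rv),'N',N)
    for i in range(N):
        Qi=Q*R.from_rotvec(rv*i/N); t=Qi.inv().apply((p-P)/N)*100; print(np.round(t,2).tolist(),np.round(np.degrees(rv)/N,2).tolist())
E
python3 - <<'E'
from h import *
T=load('top0');S=load('side0')
W=np.array(load('wrist0')['cam_to_world']); s=state()
Q=R.from_quat(s['tcp_rot']).as_matrix(); print('cam in tool',Q.T@(W[:3,3]-s['tcp_pos']),'\n',Q.T@W[:3,:3])
# obstacle height map from both cams
for d in (T,S):
    v,u=np.mgrid[0:384:3,0:512:3]; z=d['z_map'][v,u]; K=d['camera_matrix']
    p=cv2.undistortPoints(np.stack([u.ravel(),v.ravel()],1)[:,None].astype(float),K,np.array([d['k1'],0,0,0,0.]))[:,0]
    X=np.c_[p*z.ravel()[:,None],z.ravel()]; X=X[z.ravel()>0]; C=d['cam_to_world']; X=X@C[:3,:3].T+C[:3,3]
    m=(X[:,0]>.2)&(X[:,0]<.75)&(X[:,1]>-.6)&(X[:,1]<.45)&(X[:,2]>-.1)&(X[:,2]<.45)
    X=X[m]; H=np.full((11,21),-9.)
    for a in X: i=int((a[0]-.2)/.05);j=int((a[1]+.6)/.05); H[i,j]=max(H[i,j],a[2])
    print('rows x .2.., cols y -.6..'); print((H*100).round().astype(int))
plan(np.array([.40,.10,.47]),yaw=np.pi/2,start=(np.array(s['tcp_pos']),R.from_quat(s['tcp_rot'])))
E
```

```text
cam in tool [ 0.01993008 -0.00144102 -0.07910266] 
 [[ 3.45093857e-04 -3.06688357e-01  9.51809925e-01]
 [ 9.99999894e-01  3.96343564e-04 -2.34857673e-04]
 [-3.05215624e-04  9.51809905e-01  3.06688461e-01]]
rows x .2.., cols y -.6..
[[-900 -900   45   -5   -2 -900 -900 -900 -900 -900 -900 -900 -900   44
    44 -900 -900 -900 -900 -900 -900]
 [  -4   23   44   -3   -4   -8   -4 -900 -900 -900 -900 -900 -900   36
    43 -900 -900   -6 -900 -900 -900]
 [  33   24   -4   -3  -10    5    9    8 -900 -900    7    5    1    1
     7    6    1    0    2    2    0]
 [  25   25   -4   -3    1   10   10   10   10   12   12    6    6    0
     6    7    2    1    1    3    4]
 [  25   24    5   -1 -900   10   10   11   10   11    4    3    9   12
    15   12    2    1    1    2    3]
 [  19   19   -4   -4 -900    5    9   11   11   11    3    3    1   12
    15   12    3    1    1    1    3]
 [  20   19   -4   -4 -900    1    2    4    3    3    9    6    1   12
    15   11    3    2    1    3    3]
 [  20   19   -4   -4 -900    1    0    8    1    9    1    1    1    0
     9    1    7    6    2
[... 1809 characters left out ...]
0]
[-0.33, -1.48, -2.84] [-7.74, -0.01, 0.0]
[-0.33, -1.08, -3.01] [-7.74, -0.01, 0.0]
[-0.33, -0.67, -3.13] [-7.74, -0.01, 0.0]
[-0.33, -0.24, -3.19] [-7.74, -0.01, 0.0]
[-0.33, 0.19, -3.19] [-7.74, -0.01, 0.0]
[-0.33, 0.62, -3.14] [-7.74, -0.01, 0.0]
[-0.33, 1.04, -3.03] [-7.74, -0.01, 0.0]
[-0.33, 1.43, -2.86] [-7.74, -0.01, 0.0]
[-0.33, 1.81, -2.64] [-7.74, -0.01, 0.0]
[-0.33, 2.15, -2.37] [-7.74, -0.01, 0.0]
[-0.33, 2.45, -2.06] [-7.74, -0.01, 0.0]
[-0.33, 2.7, -1.71] [-7.74, -0.01, 0.0]
[-0.33, 2.91, -1.33] [-7.74, -0.01, 0.0]
[-0.33, 3.06, -0.93] [-7.74, -0.01, 0.0]
[-0.33, 3.16, -0.51] [-7.74, -0.01, 0.0]
[-0.33, 3.2, -0.08] [-7.74, -0.01, 0.0]
[-0.33, 3.18, 0.35] [-7.74, -0.01, 0.0]
```

```bash
python3 - <<'E'
from h import *
plan(np.array([.44,.12,.50]),yaw=-np.pi/2,n=18)
E
```

```text
yaw0 -64.8606133955083 dist 0.6764292941042152 rot [2.51393718e+01 4.92892907e-04 7.84043308e-02] N 18
[-0.53, -2.76, -2.5] [1.4, 0.0, 0.0]
[-0.53, -2.82, -2.43] [1.4, 0.0, 0.0]
[-0.53, -2.88, -2.36] [1.4, 0.0, 0.0]
[-0.53, -2.93, -2.29] [1.4, 0.0, 0.0]
[-0.53, -2.99, -2.22] [1.4, 0.0, 0.0]
[-0.53, -3.04, -2.14] [1.4, 0.0, 0.0]
[-0.53, -3.09, -2.07] [1.4, 0.0, 0.0]
[-0.53, -3.14, -1.99] [1.4, 0.0, 0.0]
[-0.53, -3.19, -1.91] [1.4, 0.0, 0.0]
[-0.53, -3.24, -1.84] [1.4, 0.0, 0.0]
[-0.53, -3.28, -1.76] [1.4, 0.0, 0.0]
[-0.53, -3.32, -1.68] [1.4, 0.0, 0.0]
[-0.53, -3.36, -1.59] [1.4, 0.0, 0.0]
[-0.53, -3.4, -1.51] [1.4, 0.0, 0.0]
[-0.53, -3.43, -1.43] [1.4, 0.0, 0.0]
[-0.53, -3.47, -1.34] [1.4, 0.0, 0.0]
[-0.53, -3.5, -1.26] [1.4, 0.0, 0.0]
[-0.53, -3.53, -1.17] [1.4, 0.0, 0.0]
```

servo_tool:
  plan:
    - {"travel":[-1.5,-2.8,-2.5],"rotation":[1.4,0,0],"grip":1}
    - {"travel":[-1.5,-2.8,-2.4],"rotation":[1.4,0,0],"grip":1}
    - {"travel":[-1.5,-2.9,-2.4],"rotation":[1.4,0,0],"grip":1}
    - {"travel":[-1,-2.9,-2.3],"rotation":[1.4,0,0],"grip":1}
    - {"travel":[-1,-3,-2.2],"rotation":[1.4,0,0],"grip":1}
    - {"travel":[-1,-3,-2.1],"rotation":[1.4,0,0],"grip":1}
    - {"travel":[-1,-3.1,-2.1],"rotation":[1.4,0,0],"grip":1}
    - {"travel":[-0.5,-3.1,-2],"rotation":[1.4,0,0],"grip":1}
    - {"travel":[-0.5,-3.2,-1.9],"rotation":[1.4,0,0],"grip":1}
    - {"travel":[-0.5,-3.2,-1.8],"rotation":[1.4,0,0],"grip":1}
    - {"travel":[0,-3.3,-1.8],"rotation":[1.4,0,0],"grip":1}
    - {"travel":[0,-3.3,-1.7],"rotation":[1.4,0,0],"grip":1}
    - {"travel":[0,-3.4,-1.6],"rotation":[1.4,0,0],"grip":1}
    - {"travel":[0,-3.4,-1.5],"rotation":[1.4,0,0],"grip":1}
    - {"travel":[0,-3.4,-1.4],"rotation":[1.4,0,0],"grip":1}
    - {"travel":[0,-3.5,-1.3],"rotation":[1.4,0,0],"grip":1}
    - {"travel":[0,-3.5,-1.3],"rotation":[1.4,0,0],"grip":1}
    - {"travel":[0,-3.5,-1.2],"rotation":[1.4,0,0],"grip":1}

```text
time_s: 2.4
tcp_pos: [0.4489, 0.1371, 0.5067]
tcp_rot: [-0.707, 0.006, 0.707, 0.01]
ft_force: [-0.5, -0.3, -0.3]
grip_width: 0.0878
```

```bash
python3 - <<'E'
from h import *
d=grab('wrist','w1'); print(d['cam_to_world'].round(3).tolist(), state()['q'])
grab('top','t1')
crop('t1',150,130,370,240,3.6,'t1c')
E
```

```text
[[-0.021, -0.952, -0.307, 0.527], [-1.0, 0.018, 0.012, 0.137], [-0.006, 0.307, -0.952, 0.487], [0.0, 0.0, 0.0, 1.0]] [ 0.04586496 -0.13148965  1.72227753  0.00849566  1.55006254  1.63716207]
```

View pics/w1.png

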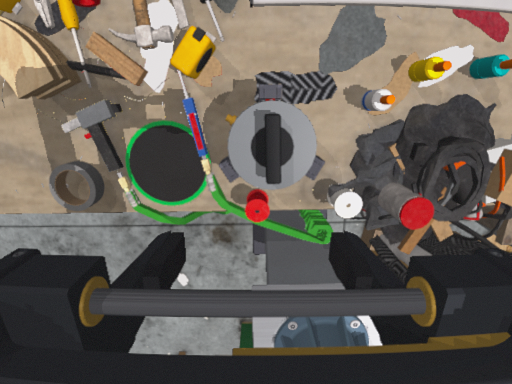

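```bash
python3 - <<'E'
from h import *
crop('w1',200,70,340,200,5.5,'w1a'); crop('w1',110,100,230,220,5,'w1m'); crop('w1',340,40,512,130,4.5,'w1c')
E
```

```text
(no output)
```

View pics/w1a.png

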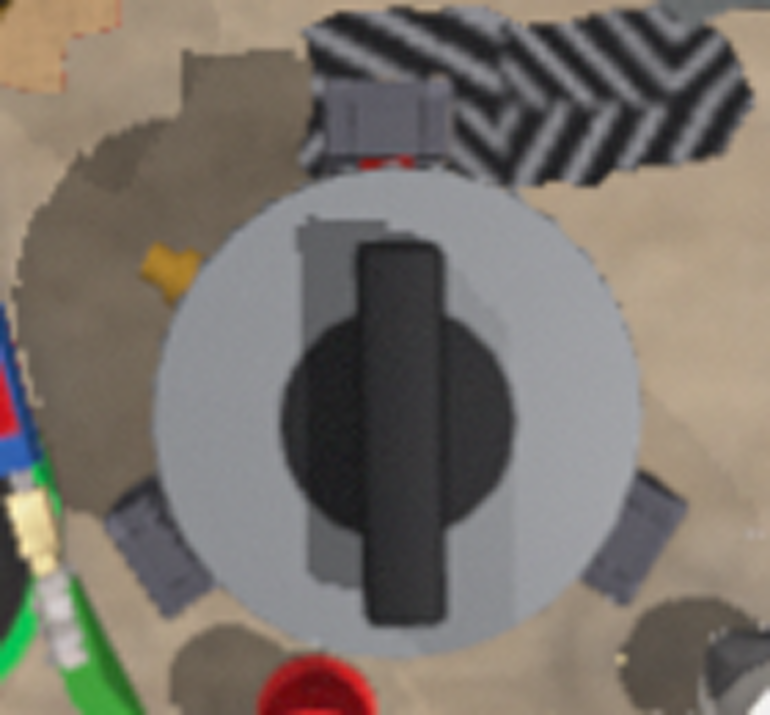

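View pics/w1m.png

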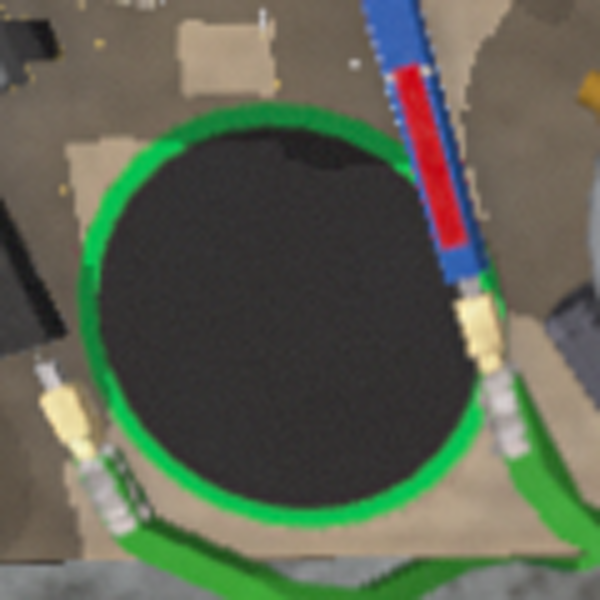

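View pics/w1c.png

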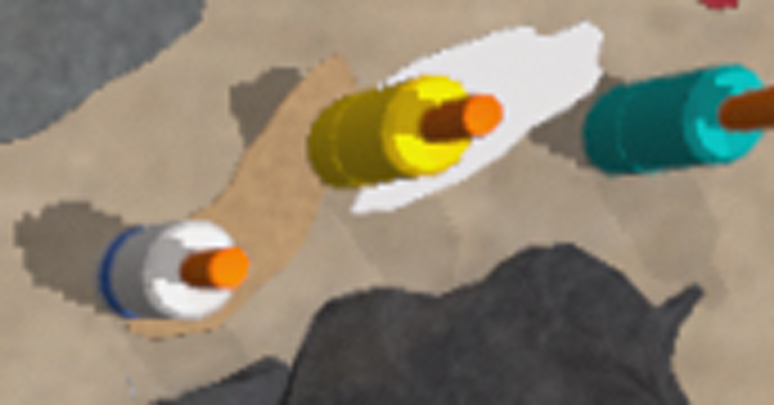

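View pics/t1c.png

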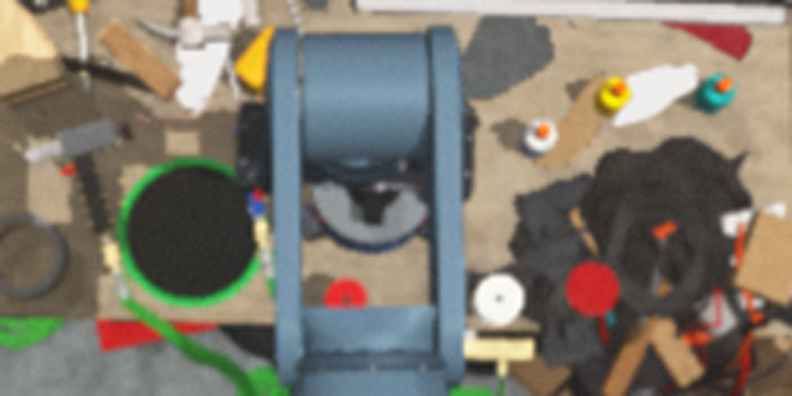

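```bash
python3 - <<'E'
from h import *
d=load('w1');S=load('side0');T=load('top0')
f=lambda u,v:(200+u/5.5-.5+.09,70+v/5.5-.5+.09)
print('roof c',atz(d,*f(397,414),.112))
for n,p in dict(tl=(360,246),tr=(442,246),bl=(367,622),br=(444,622)).items(): print(n,atz(d,*f(*p),.143), atdepth(d,*f(*p)))
print('roof depth',atdepth(d,*f(250,300)),atdepth(d,*f(560,440)),'hub',atdepth(d,*f(470,400)),atdepth(d,*f(470,460)),'bar',atdepth(d,*f(405,430)))
# keepers tops outer edges
for p in [(390,85),(145,560),(650,540)]: print('keeper',atz(d,*f(*p),.088),atdepth(d,*f(*p)))
g=lambda u,v:(110+u/5-.4,100+v/5-.4)
print('mat',[atz(d,*g(*p),.003) for p in [(277,104),(310,524),(80,300),(490,390)]],'pen',atdepth(d,*g(400,30)),atdepth(d,*g(450,230)),atdepth(d,*g(480,330)))
h=lambda u,v:(340+u/4.5-.4,40+v/4.5-.4)
k=h(233,266); print('knob',k,atz(d,*k,.082),atdepth(d,*k)); kt=(150+542/3.6,130+550/3.6-0) 
kt=(150+543/3.6-.4,130+131/3.6-.4); ks=(180+371/4-.4,140+371/4-.4)
print('tri knob w+t',tri((d,*k),(T,*kt)),'w+s',tri((d,*k),(S,*ks)),'all',tri((d,*k),(T,*kt),(S,*ks)))
E
```

```text
roof c [0.47878453 0.11949199 0.112     ]
tl [0.52039514 0.12894263 0.143     ] [0.51976289 0.12825898 0.11202173]
tr [0.52004995 0.11062008 0.143     ] [0.51940725 0.1083584  0.11298603]
bl [0.43326866 0.12836177 0.143     ] [0.42498611 0.12764306 0.11274857]
br [0.43291529 0.10986243 0.143     ] [0.43299417 0.10988469 0.14328704]
roof depth [0.50746422 0.15549237 0.11185178] [0.47169206 0.07851749 0.11319884] hub [0.4821464  0.10133834 0.11369926] [0.46716807 0.10124359 0.11405199] bar [0.47911271 0.11908113 0.1431684 ]
keeper [0.55855642 0.11963618 0.088     ] [0.5585348  0.1196479  0.08827689]
keeper [0.43711516 0.18800838 0.088     ] [0.43719713 0.18796165 0.08836206]
keeper [0.44007991 0.04909572 0.088     ] [0.43989559 0.04891118 0.08715821]
mat [array([0.51189469, 0.30144344, 0.003     ]), array([0.35534128, 0.3076203 , 0.003     ]), array([0.44445437, 0.38377765, 0.003     ]), array([0.40686573, 0.233762  , 0.003     ])] pen [0.53508795 0.2514469  0.01997189] [0.46978134 0.23747101 0.03136002] [0.43279832 0.23242519 0.01911582]
knob (391.3777777777778, 98.71111111111111) [ 0.53903187 -0.0552169   0.082     ] [ 0.53901915 -0.05500704  0.0824431 ]
tri knob w+t [ 0.53765331 -0.05403914  0.08282192] w+s [ 0.54020378 -0.05498169  0.08246628] all [ 0.53898042 -0.05427311  0.08184523]
```

```bash
python3 - <<'E'
from h import *
d=load('w1')
v,u=np.mgrid[60:230,80:260]; z=d['z_map'][v,u]; K=d['camera_matrix']
p=cv2.undistortPoints(np.stack([u.ravel(),v.ravel()],1)[:,None].astype(float),K,np.array([d['k1'],0,0,0,0.]))[:,0]
X=np.c_[p*z.ravel()[:,None],z.ravel()]; C=d['cam_to_world']; X=X@C[:3,:3].T+C[:3,3]
H=np.full((21,20),-.009)
for a in X:
    i=int((a[0]-.33)//.01);j=int((a[1]-.22)//.01)
    if 0<=i<21 and 0<=j<20: H[i,j]=max(H[i,j],a[2])
print('cols y .22+ .01; rows x'); 
for i in range(21): print('%.2f'%(.33+.01*i),(H[i]*1000).round().astype(int))
E
```

```text
cols y .22+ .01; rows x
0.33 [-9 -9 -9 -9 -9 -9 -9 -9 -2  0 11 15 15 15 -9 -9 -9 -9 -9  0]
0.34 [ 1  1  2  1  2  2  3  1  1  1  1 15 17 17 19 19  1  2  3  2]
0.35 [ 2  1  2  2  2  2  4  5  5  4  5  5 15 19 21 21  1  1  2  2]
0.36 [ 2  2  3  2  5  4  5  5  5  5  4  5  4  3 21 23 19  1  1  3]
0.37 [20  2  4  5  6  5  5  5  5  5  6  6  5  5 17 22 22  1  1  2]
0.38 [21 15  4  5  6  5  5  5  6  5  6  5  5  5  4 22 22  1  1  2]
0.39 [23 18  5  5  5  5  5  5  5  6  5  5  5  5  5 18 20 17  2  2]
0.40 [22 20  5  4  5  5  5  5  6  5  6  5  5  6  6  5 19 19  2  3]
0.41 [22 23  5  5  5  5  5  7  6  5  5  5  6  5  6  6 20 19  2  2]
0.42 [20 20  5  5  5  5  6  5  5  6  6  6  5  5  5  5  5 21 22  1]
0.43 [19 20  5  6  5  6  5  6  6  6  5  5  5  6  6  5 22 22 23 21]
0.44 [20 19 18  5  6  6  6  5  6  5  5  7  5  6  5  6  4 22 22 22]
0.45 [12 22 20  7  6  6  6  6  6  6  6  6  6  5  6  5  4 21 22 23]
0.46 [ 2 34 33  7  6  5  5  6  5  5  5  6  6  5  5  5  4 21 22 22]
0.47 [ 3 33 33  6  5  5  6  6  5  6  6  5  5  5  4  5  2  2 22 22]
0.48 [ 2 32 32 21  5  6  5  6  5  5  5  5  5  5  5  1  2  2 22 22]
0.49 [ 2 31 33 21  4  6  5  6  5  5  5  5  6  4  3  2  2  2 21 22]
0.50 [ 2 31 31 22  3  5  7  5  5  5  4  4  5  2  2  3  2  2  2 22]
0.51 [ 2  2 30 29  2  1  3  4  3  3  4  2  2  2  3  2  3  2 23 24]
0.52 [ 2  2 29 28  2  2  2  2  2  2  2  2  2  2  3  2 22 23 23 24]
0.53 [ 3  2 22 24 21  2  4  2  3  2  3  2  3  2  2 22 23 23 24 23]
```

```bash
python3 - <<'E'
from h import *
d=load('w1')
v,u=np.mgrid[60:230,80:260]; z=d['z_map'][v,u]; K=d['camera_matrix']
p=cv2.undistortPoints(np.stack([u.ravel(),v.ravel()],1)[:,None].astype(float),K,np.array([d['k1'],0,0,0,0.]))[:,0]
X=np.c_[p*z.ravel()[:,None],z.ravel()]; C=d['cam_to_world']; X=X@C[:3,:3].T+C[:3,3]
m=X[:,2]>.011; O=X[m,:2]; O=O[(np.hypot(O[:,0]-.434,O[:,1]-.305)<.13)]
best=[]
for cx in np.arange(.41,.465,.004):
  for cy in np.arange(.285,.335,.004):
    if np.hypot(cx-.434,cy-.305)>.025: continue
    q=O-[cx,cy]; rr=np.hypot(*q.T).min()-.062
    for ph in range(0,120,5):
      c=rr
      for k in range(3):
        a=np.radians(ph+120*k); s=q@[np.cos(a),np.sin(a)]; t=q@[-np.sin(a),np.cos(a)]
        c=min(c,np.hypot(np.maximum(0,np.where(s>0,s-.075,9)),np.maximum(0,abs(t)-.007)).min())
      best.append((c,cx,cy,ph))
best.sort(reverse=True); print(np.round(best[:12],4))
b=[x for x in best if x[3]==40][:2]; print(b, [x for x in best if x[3] in(50,30)][:3])
E
```

```text
[[6.20e-03 4.10e-01 3.09e-01 7.50e+01]
 [6.10e-03 4.22e-01 3.05e-01 8.50e+01]
 [6.00e-03 4.50e-01 3.13e-01 5.00e+00]
 [5.70e-03 4.42e-01 3.21e-01 6.50e+01]
 [5.60e-03 4.50e-01 3.13e-01 8.50e+01]
 [5.60e-03 4.14e-01 3.09e-01 7.50e+01]
 [5.40e-03 4.46e-01 3.13e-01 8.00e+01]
 [5.30e-03 4.26e-01 3.17e-01 6.50e+01]
 [5.30e-03 4.38e-01 3.17e-01 7.00e+01]
 [5.30e-03 4.18e-01 3.09e-01 8.00e+01]
 [5.30e-03 4.50e-01 3.17e-01 7.50e+01]
 [5.20e-03 4.46e-01 3.21e-01 6.50e+01]]
[(np.float64(0.004642958260294844), np.float64(0.434), np.float64(0.321), 40), (np.float64(0.0040863562036308615), np.float64(0.426), np.float64(0.317), 40)] [(np.float64(0.005241356607630018), np.float64(0.438), np.float64(0.321), 30), (np.float64(0.004666908816168908), np.float64(0.426), np.float64(0.317), 30), (np.float64(0.004642958260294844), np.float64(0.434), np.float64(0.321), 50)]
```

```bash
python3 - <<'E'
from h import *
plan(np.array([.4775,.1195,.33]),yaw=np.radians(-89.5))
E
```

```text
yaw0 -91.00142558501508 dist 0.17967742883136578 rot [-1.5012627   0.04177482  0.38525208] N 5
[3.53, 0.39, -0.58] [-0.3, 0.01, 0.08]
[3.53, 0.38, -0.58] [-0.3, 0.01, 0.08]
[3.53, 0.38, -0.57] [-0.3, 0.01, 0.08]
[3.53, 0.38, -0.57] [-0.3, 0.01, 0.08]
[3.53, 0.38, -0.57] [-0.3, 0.01, 0.08]
```

servo_tool:
  plan:
    - {"travel":[3.5,0.4,-0.6],"rotation":[-0.3,0,0.1],"grip":1}
    - {"travel":[3.5,0.4,-0.6],"rotation":[-0.3,0,0.1],"grip":1}
    - {"travel":[3.5,0.4,-0.6],"rotation":[-0.3,0,0.1],"grip":1}
    - {"travel":[3.5,0.4,-0.6],"rotation":[-0.3,0,0.1],"grip":1}
    - {"travel":[3.5,0.4,-0.6],"rotation":[-0.3,0,0],"grip":1}
    - {"travel":[0,0,0],"rotation":[0,0,0],"grip":1}

```text
time_s: 3.25
tcp_pos: [0.4783, 0.1147, 0.3268]
tcp_rot: [-0.707, -0.003, 0.708, -0.005]
ft_force: [0.3, 0.7, 0.7]
grip_width: 0.088
```

```bash
python3 - <<'E'
from h import *
plan(np.array([.4775,.1195,.282]),yaw=np.radians(-89.5),n=2)
d=grab('wrist','w2'); crop('w2',100,40,420,280,2.4,'w2c')
E
```

```text
yaw0 -89.29068095985286 dist 0.045101358449377564 rot [ 0.20923163  0.06734108 -0.1480315 ] N 2
[2.24, -0.25, 0.04] [0.1, 0.03, -0.07]
[2.24, -0.24, 0.04] [0.1, 0.03, -0.07]
```

View pics/w2c.png

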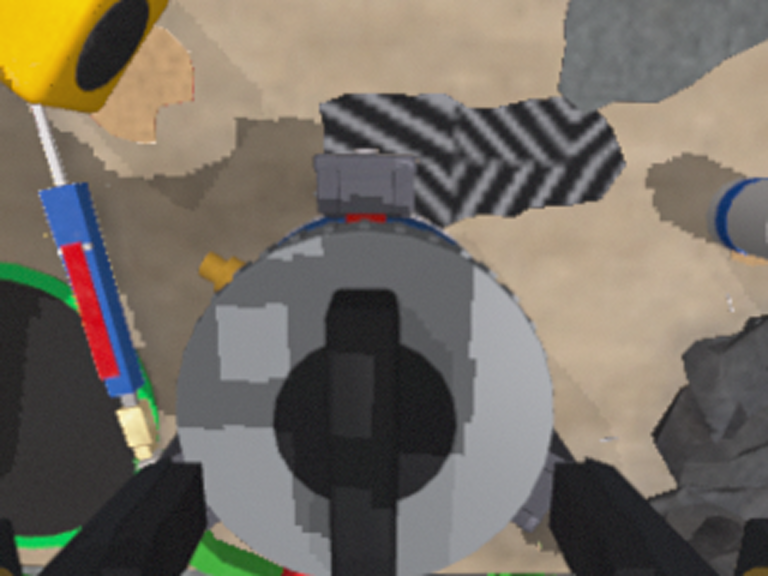

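servo_tool:
  plan:
    - {"travel":[2.2,-0.25,0],"rotation":[0.1,0,0],"grip":1}
    - {"travel":[2.2,-0.25,0],"rotation":[0.1,0,-0.1],"grip":1}
    - {"travel":[0,0,0],"rotation":[0,0,0],"grip":0.6}
    - {"travel":[0,0,0],"rotation":[0,0,0],"grip":0.4}
  grip_force: 50

```text
time_s: 3.8
tcp_pos: [0.4817, 0.1193, 0.2921]
tcp_rot: [0.712, 0.003, -0.702, 0.004]
ft_force: [0.4, -0.1, -0.3]
grip_width: 0.0698
```

```bash
python3 - <<'E'
from h import *
plan(np.array([.4775,.1195,.282]),yaw=np.radians(-89.5),n=1)
E
```

```text
yaw0 -89.48818912692926 dist 0.010917259024464351 rot [ 0.01226515 -0.79239188 -0.06564032] N 1
[1.0, -0.02, 0.44] [0.01, -0.79, -0.07]
```

servo_tool:
  plan:
    - {"travel":[1.0,0,0.4],"rotation":[0,-0.8,0],"grip":0.4}
    - {"travel":[0.2,0,0],"rotation":[0,0,0],"grip":0.4}
    - {"travel":[0,0,0],"rotation":[0,0,0],"grip":0.4}

```text
time_s: 4.18
tcp_pos: [0.4784, 0.1192, 0.2818]
tcp_rot: [0.708, 0.003, -0.706, 0.004]
ft_force: [-0.5, -0.5, -0.7]
grip_width: 0.0402
```

```bash
python3 - <<'E'
from h import *
plan(np.array([.4775,.1195,.282]),yaw=np.radians(-89.5),n=1)
E
```

```text
yaw0 -89.48179208395469 dist 0.0009728972317774576 rot [ 0.01831717 -0.16472972 -0.07599367] N 1
[-0.02, -0.04, 0.09] [0.02, -0.16, -0.08]
```

servo_tool:
  plan:
    - {"travel":[0,0,0],"rotation":[0,0,0],"grip":0.1}
    - {"travel":[0,0,0],"rotation":[0,0,0],"grip":0}
    - {"travel":[0,0,0],"rotation":[0,0,0],"grip":0}
    - {"travel":[0,0,0],"rotation":[0,0,0],"grip":0}

```text
time_s: 4.68
tcp_pos: [0.4785, 0.1189, 0.2819]
tcp_rot: [0.708, 0.003, -0.706, 0.004]
ft_force: [0.2, -0.0, 1.4]
grip_width: 0.0194
```

Gripped at 19.4 mm, as expected for the 20 mm bar. Now I'll press down gently.

servo_tool:
  plan:
    - {"travel":[0.3,0,0],"rotation":[0,0,0],"grip":0}
    - {"travel":[0.3,0,0],"rotation":[0,0,0],"grip":0}
    - {"travel":[0.2,0,0],"rotation":[0,0,0],"grip":0}

```text
time_s: 5.05
tcp_pos: [0.4786, 0.119, 0.275]
tcp_rot: [0.708, 0.003, -0.706, 0.004]
ft_force: [-3.5, -0.6, 7.1]
grip_width: 0.0199
```

servo_tool:
  plan:
    - {"travel":[0.1,0,0],"rotation":[0,0,0],"grip":0}
    - {"travel":[0.05,0,0],"rotation":[0,0,0],"grip":0}

```text
time_s: 5.3
tcp_pos: [0.4787, 0.1191, 0.2744]
tcp_rot: [0.708, 0.003, -0.706, 0.004]
ft_force: [-4.0, -1.4, 8.4]
grip_width: 0.0195
```

```bash
python3 - <<'E'
from h import *
print(state()['ft_force'],state()['moment'])
d=grab('wrist','w3'); S=grab('side','s3'); crop('s3',210,160,310,250,7,'s3c')
print(plan(np.array([.478,.119,.274]),n=1))
E
```

```text
[-3.98680669 -1.41261547  8.40428702] [-0.16376775  0.68532851 -0.04757304]
yaw0 -89.43135536540956 dist 0.0008912272037797316 rot [ 0.00017405 -0.14444557 -0.1380781 ] N 1
[0.05, 0.01, 0.07] [0.0, -0.14, -0.14]
None
```

View pics/s3c.png

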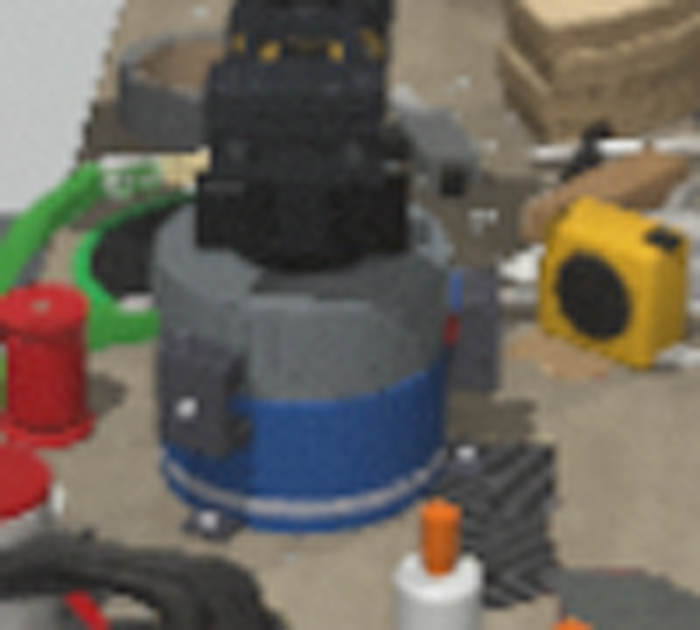

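The cap is down 7.5 mm. I'll start the twist (ccw from above = negative about tool x) and watch the force.

servo_tool:
  plan:
    - {"travel":[0.03,0,0],"rotation":[-3,0,0],"grip":0}
    - {"travel":[0.02,0,0],"rotation":[-3,0,0],"grip":0}
    - {"travel":[0.02,0,0],"rotation":[-3,0,0],"grip":0}

```text
time_s: 5.78
tcp_pos: [0.4795, 0.1195, 0.2759]
tcp_rot: [0.706, 0.06, -0.703, 0.062]
ft_force: [-3.3, -1.0, 6.8]
grip_width: 0.0196
```

```bash
python3 - <<'E'
from h import *
print(state()['ft_force'],state()['moment'])
plan(np.array([.478,.119,.274]),n=1)
E
```

```text
[-3.31497962 -1.04412733  6.77517534] [ 0.01769693  0.45906362 -0.03397686]
yaw0 -80.14684701314157 dist 0.0024637919630939335 rot [ 0.00035266 -0.26029058 -0.15525842] N 1
[0.19, 0.02, 0.16] [0.0, -0.26, -0.16]
```

servo_tool:
  plan:
    - {"travel":[0.2,0,0.1],"rotation":[0,0,0],"grip":0}
    - {"travel":[0.1,0,0],"rotation":[-2,0,0],"grip":0}
    - {"travel":[0.1,0,0],"rotation":[-3,0,0],"grip":0}
    - {"travel":[0.1,0,0],"rotation":[-3,0,0],"grip":0}

```text
time_s: 6.28
tcp_pos: [0.4797, 0.1199, 0.274]
tcp_rot: [0.701, 0.111, -0.695, 0.112]
ft_force: [-4.0, -1.1, 9.6]
grip_width: 0.0197
```

```bash
python3 - <<'E'
from h import *
print(state()['ft_force'],state()['moment'])
plan(np.array([.478,.119,.274]),n=1)
E
```

```text
[-4.02896214 -1.1307538   9.5513974 ] [-0.17451993  0.83164046 -0.19521213]
yaw0 -71.86173169729919 dist 0.001893744370034138 rot [ 0.0008805  -0.45079799 -0.22381822] N 1
[-0.0, 0.03, 0.19] [0.0, -0.45, -0.22]
```

servo_tool:
  plan:
    - {"travel":[0.1,0,0.1],"rotation":[-4,-0.2,-0.1],"grip":0}
    - {"travel":[0.1,0,0.1],"rotation":[-4,-0.1,-0.1],"grip":0}
    - {"travel":[0.1,0,0],"rotation":[-4,0,0],"grip":0}
    - {"travel":[0.1,0,0],"rotation":[-4,0,0],"grip":0}

```text
time_s: 6.78
tcp_pos: [0.4801, 0.12, 0.274]
tcp_rot: [0.679, 0.21, -0.671, 0.211]
ft_force: [-3.9, -0.5, 8.6]
grip_width: 0.0192
```

```bash
python3 - <<'E'
from h import *
print(state()['ft_force'],state()['moment'])
plan(np.array([.478,.119,.274]),n=1)
E
```

```text
[-3.93496989 -0.46359418  8.57934383] [-0.02928823  0.73297502 -0.1874826 ]
yaw0 -55.34325498279792 dist 0.0023439690119106183 rot [ 0.0011477  -0.55624199 -0.23643591] N 1
[-0.0, -0.03, 0.23] [0.0, -0.56, -0.24]
```

servo_tool:
  plan:
    - {"travel":[0.1,0,0],"rotation":[-4,0,0],"grip":0}
    - {"travel":[0.05,0,0],"rotation":[-4,0,0],"grip":0}
    - {"travel":[-0.3,0,0.1],"rotation":[0,-0.3,-0.1],"grip":0}
    - {"travel":[-0.8,0,0.1],"rotation":[0,-0.3,-0.1],"grip":0}
    - {"travel":[-1,0,0],"rotation":[0,0,0],"grip":0}

```text
time_s: 7.4
tcp_pos: [0.479, 0.1191, 0.2963]
tcp_rot: [0.658, 0.258, -0.658, 0.259]
ft_force: [-0.1, -0.6, -2.4]
grip_width: 0.0197
```

```bash
python3 - <<'E'
from h import *
print(state()['ft_force'],state()['moment'])
plan(np.array([.478,.119,.274]),n=1)
grab('side','s4'); crop('s4',210,130,310,250,5,'s4c')
E
```

```text
[-0.05964848 -0.62808846 -2.37122028] [ 0.04373256 -0.02521486  0.00561569]
yaw0 -47.1713006234798 dist 0.022293566157887423 rot [-1.25854730e-05  2.34414876e-02 -6.15229219e-02] N 1
[2.23, -0.06, 0.08] [-0.0, 0.02, -0.06]
```

View pics/s4c.png

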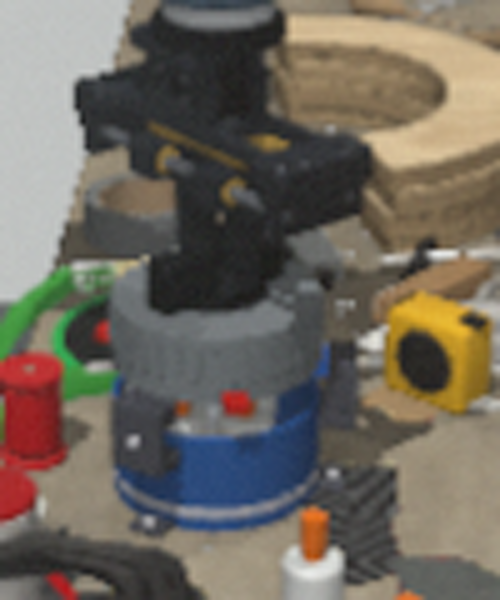

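```bash
python3 - <<'E'
from h import *
s=state();p=np.array(s['tcp_pos'])
plan(np.array([.479,.119,.36]),n=3)
plan(np.array([.438,.319,.36]),yaw=np.radians(-24.5),n=7,start=(np.array([.479,.119,.36]),R.from_quat(s['tcp_rot'])))
E
```

```text
yaw0 -47.168669909164514 dist 0.062281970266223334 rot [ 1.08296672e-04 -8.22932217e-02 -1.50800697e-01] N 3
[-2.08, -0.0, 0.02] [0.0, -0.03, -0.05]
[-2.08, -0.01, 0.02] [0.0, -0.03, -0.05]
[-2.08, -0.01, 0.02] [0.0, -0.03, -0.05]
yaw0 -47.168669909164514 dist 0.2041592515660263 rot [-22.66854454  -0.05138532  -0.16510779] N 7
[-0.0, -2.49, -1.51] [-3.24, -0.01, -0.02]
[-0.0, -2.4, -1.65] [-3.24, -0.01, -0.02]
[-0.0, -2.31, -1.78] [-3.24, -0.01, -0.02]
[-0.0, -2.2, -1.91] [-3.24, -0.01, -0.02]
[-0.0, -2.09, -2.03] [-3.24, -0.01, -0.02]
[-0.0, -1.97, -2.15] [-3.24, -0.01, -0.02]
[-0.0, -1.85, -2.26] [-3.24, -0.01, -0.02]
```

servo_tool:
  plan:
    - {"travel":[-2.2,0,0],"rotation":[0,0,0],"grip":0}
    - {"travel":[-2.2,0,0],"rotation":[0,0,0],"grip":0}
    - {"travel":[-2.2,0,0],"rotation":[0,0,0],"grip":0}
    - {"travel":[-0.6,0,0],"rotation":[0,0,0],"grip":0}
    - {"travel":[0,-2.5,-1.5],"rotation":[-3.2,0,0],"grip":0}
    - {"travel":[0,-2.4,-1.65],"rotation":[-3.2,0,0],"grip":0}
    - {"travel":[0,-2.3,-1.8],"rotation":[-3.2,0,0],"grip":0}
    - {"travel":[0,-2.2,-1.9],"rotation":[-3.2,0,0],"grip":0}
    - {"travel":[0,-2.1,-2.0],"rotation":[-3.2,0,0],"grip":0}
    - {"travel":[0,-2.0,-2.15],"rotation":[-3.2,0,0],"grip":0}
    - {"travel":[0,-1.85,-2.25],"rotation":[-3.2,0,0],"grip":0}
    - {"travel":[0,0,0],"rotation":[0,0,0],"grip":0}

```text
time_s: 8.95
tcp_pos: [0.4313, 0.3226, 0.3594]
tcp_rot: [-0.586, -0.385, 0.601, -0.383]
ft_force: [0.2, -0.1, -2.5]
grip_width: 0.0195
```

```bash
python3 - <<'E'
from h import *
plan(np.array([.438,.319,.25]),yaw=np.radians(-24.5))
grab('wrist','w5');grab('side','s5'); crop('s5',180,100,320,250,5,'s5c')
E
```

```text
yaw0 -24.18539370630271 dist 0.10967883443700661 rot [0.32072455 0.89920779 0.78050713] N 3
[3.64, 0.3, -0.04] [0.11, 0.3, 0.26]
[3.64, 0.29, -0.02] [0.11, 0.3, 0.26]
[3.65, 0.27, -0.0] [0.11, 0.3, 0.26]
```

View pics/s5c.png

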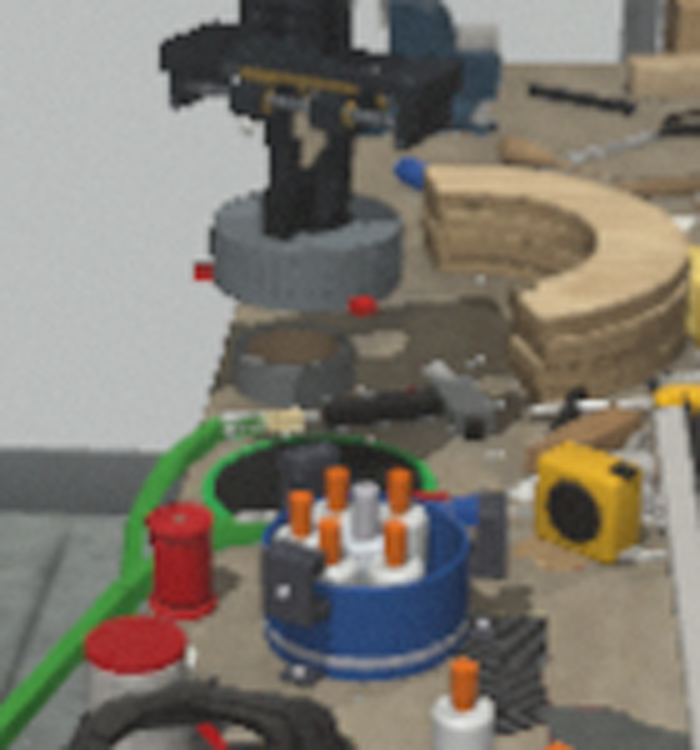

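View pics/w5.png

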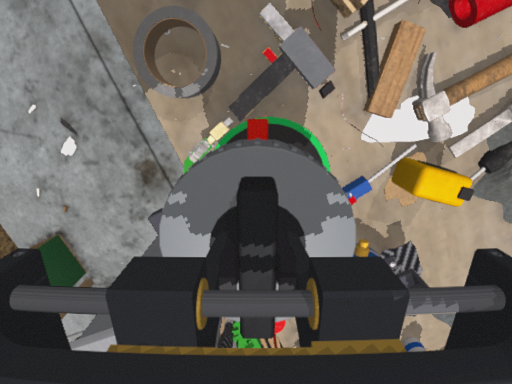

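servo_tool:
  plan:
    - {"travel":[3.6,0.3,0],"rotation":[0.1,0.3,0.3],"grip":0}
    - {"travel":[3.6,0.3,0],"rotation":[0.1,0.3,0.3],"grip":0}
    - {"travel":[3.0,0.3,0],"rotation":[0.1,0.3,0.2],"grip":0}
    - {"travel":[0,0,0],"rotation":[0,0,0],"grip":0}

```text
time_s: 9.55
tcp_pos: [0.4403, 0.3127, 0.2547]
tcp_rot: [0.596, 0.379, -0.596, 0.381]
ft_force: [-0.3, -0.7, -2.0]
grip_width: 0.0195
```

```bash
python3 - <<'E'
from h import *
plan(np.array([.438,.319,.218]),yaw=np.radians(-24.5))
E
```

```text
yaw0 -25.004983243749972 dist 0.03732735692539065 rot [-0.50506175  0.07246301 -0.1252192 ] N 1
[3.67, -0.48, -0.48] [-0.51, 0.07, -0.13]
```

servo_tool:
  plan:
    - {"travel":[0.3,-0.45,-0.45],"rotation":[-0.5,0,-0.1],"grip":0}
    - {"travel":[1.5,-0.05,-0.05],"rotation":[0,0,0],"grip":0}
    - {"travel":[1.2,0,0],"rotation":[0,0,0],"grip":0}
    - {"travel":[0,0,0],"rotation":[0,0,0],"grip":0}

```text
time_s: 10.05
tcp_pos: [0.4392, 0.3197, 0.226]
tcp_rot: [0.596, 0.382, -0.594, 0.383]
ft_force: [-0.3, -0.3, -1.6]
grip_width: 0.0196
```

```bash
python3 - <<'E'
from h import *
plan(np.array([.438,.319,.215]),yaw=np.radians(-24.5))
E
```

```text
yaw0 -24.539118136007513 dist 0.011118201444162338 rot [-0.03890695 -0.11844997 -0.20417164] N 1
[1.1, -0.08, 0.12] [-0.04, -0.12, -0.2]
```

servo_tool:
  plan:
    - {"travel":[0.6,0,0.1],"rotation":[0,-0.1,-0.2],"grip":0}
    - {"travel":[0.4,0,0],"rotation":[0,0,0],"grip":0}
    - {"travel":[0.2,0,0],"rotation":[0,0,0],"grip":0}

```text
time_s: 10.42
tcp_pos: [0.4393, 0.319, 0.2146]
tcp_rot: [0.595, 0.382, -0.594, 0.382]
ft_force: [-6.0, -4.8, 17.1]
grip_width: 0.0196
```

Seated with 17 N contact. Releasing.

servo_tool:
  plan:
    - {"travel":[-0.1,0,0],"rotation":[0,0,0],"grip":0.3}
    - {"travel":[0,0,0],"rotation":[0,0,0],"grip":0.5}
    - {"travel":[0,0,0],"rotation":[0,0,0],"grip":0.5}
    - {"travel":[0,0,0],"rotation":[0,0,0],"grip":0.5}

```text
time_s: 10.92
tcp_pos: [0.4401, 0.3194, 0.2169]
tcp_rot: [0.596, 0.382, -0.593, 0.383]
ft_force: [-0.8, 0.2, 0.6]
grip_width: 0.0437
```

```bash
python3 - <<'E'
from h import *
plan(np.array([.438,.319,.44]),yaw=np.radians(-24.5))
E
```

```text
yaw0 -24.52309782825969 dist 0.2231173758757141 rot [-0.02283579 -0.1828017  -0.16424622] N 6
[-3.72, -0.02, 0.01] [-0.0, -0.03, -0.03]
[-3.72, -0.02, 0.01] [-0.0, -0.03, -0.03]
[-3.72, -0.02, 0.01] [-0.0, -0.03, -0.03]
[-3.72, -0.02, 0.01] [-0.0, -0.03, -0.03]
[-3.72, -0.03, 0.02] [-0.0, -0.03, -0.03]
[-3.72, -0.03, 0.02] [-0.0, -0.03, -0.03]
```

servo_tool:
  plan:
    - {"travel":[-1.5,0,0],"rotation":[0,0,0],"grip":0.5}
    - {"travel":[-4,0,0],"rotation":[0,0,0],"grip":0.5}
    - {"travel":[-4,0,0],"rotation":[0,0,0],"grip":0.6}
    - {"travel":[-4,0,0],"rotation":[0,0,0],"grip":0.6}
    - {"travel":[-4,0,0],"rotation":[0,0,0],"grip":0.6}
    - {"travel":[-4,0,0],"rotation":[0,0,0],"grip":0.6}

```text
time_s: 11.68
tcp_pos: [0.438, 0.3184, 0.4401]
tcp_rot: [0.595, 0.382, -0.595, 0.382]
ft_force: [-0.3, 0.2, -0.7]
grip_width: 0.0528
```

```bash
python3 - <<'E'
from h import *
plan(np.array([.45,.09,.42]),yaw=np.radians(-89.5),n=11)
grab('wrist','w6')
E
```

```text
yaw0 -24.52768301738002 dist 0.22961371289741575 rot [ 6.49723177e+01 -2.13514186e-02  1.88033372e-03] N 11
[0.18, 0.96, 1.84] [5.91, -0.0, 0.0]
[0.18, 1.15, 1.74] [5.91, -0.0, 0.0]
[0.18, 1.32, 1.61] [5.91, -0.0, 0.0]
[0.18, 1.48, 1.46] [5.91, -0.0, 0.0]
[0.18, 1.62, 1.3] [5.91, -0.0, 0.0]
[0.18, 1.75, 1.13] [5.91, -0.0, 0.0]
[0.18, 1.85, 0.94] [5.91, -0.0, 0.0]
[0.18, 1.94, 0.75] [5.91, -0.0, 0.0]
[0.18, 2.01, 0.55] [5.91, -0.0, 0.0]
[0.18, 2.05, 0.34] [5.91, -0.0, 0.0]
[0.18, 2.08, 0.12] [5.91, -0.0, 0.0]
```

View pics/w6.png

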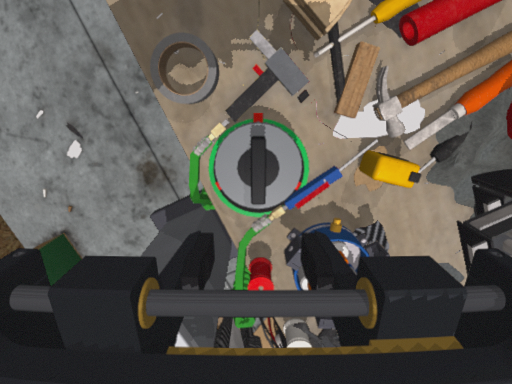

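The cap stands on the mat: bar centre at (258,168), concentric with the green ring at about (259,167), hoses clear. Now on to view the dryer ring.

servo_tool:
  plan:
    - {"travel":[0.2,1,1.8],"rotation":[6,0,0],"grip":0.6}
    - {"travel":[0.2,1.15,1.75],"rotation":[6,0,0],"grip":0.6}
    - {"travel":[0.2,1.3,1.6],"rotation":[6,0,0],"grip":0.6}
    - {"travel":[0.2,1.5,1.5],"rotation":[6,0,0],"grip":0.6}
    - {"travel":[0.2,1.6,1.3],"rotation":[6,0,0],"grip":0.6}
    - {"travel":[0.2,1.75,1.1],"rotation":[6,0,0],"grip":0.6}
    - {"travel":[0.2,1.85,0.9],"rotation":[6,0,0],"grip":0.6}
    - {"travel":[0.2,1.9,0.75],"rotation":[6,0,0],"grip":0.6}
    - {"travel":[0.2,2,0.55],"rotation":[6,0,0],"grip":0.6}
    - {"travel":[0.2,2,0.3],"rotation":[6,0,0],"grip":0.6}
    - {"travel":[0.2,2.1,0.1],"rotation":[6,0,0],"grip":0.6}
    - {"travel":[0,0,0],"rotation":[0,0,0],"grip":0.6}

```text
time_s: 13.22
tcp_pos: [0.4447, 0.0852, 0.4362]
tcp_rot: [0.717, -0.013, -0.697, -0.019]
ft_force: [-0.3, -0.9, 0.2]
grip_width: 0.053
```

```bash
python3 - <<'E'
from h import *
grab('wrist','w7'); grab('side','s7'); crop('w7',190,60,350,220,4.8,'w7a'); crop('w7',350,40,470,160,5,'w7c'); crop('s7',180,150,320,270,5.5,'s7c')
plan(np.array([.45,.09,.42]),yaw=np.radians(-89.5),n=1)
E
```

```text
yaw0 -92.38560235375142 dist 0.0175171113595775 rot [-2.89311015 -1.61002279  0.5135726 ] N 1
[1.64, -0.39, -0.46] [-2.89, -1.61, 0.51]
```

View pics/w7.png

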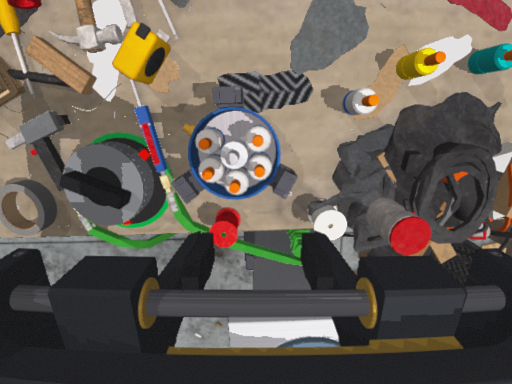

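View pics/w7a.png

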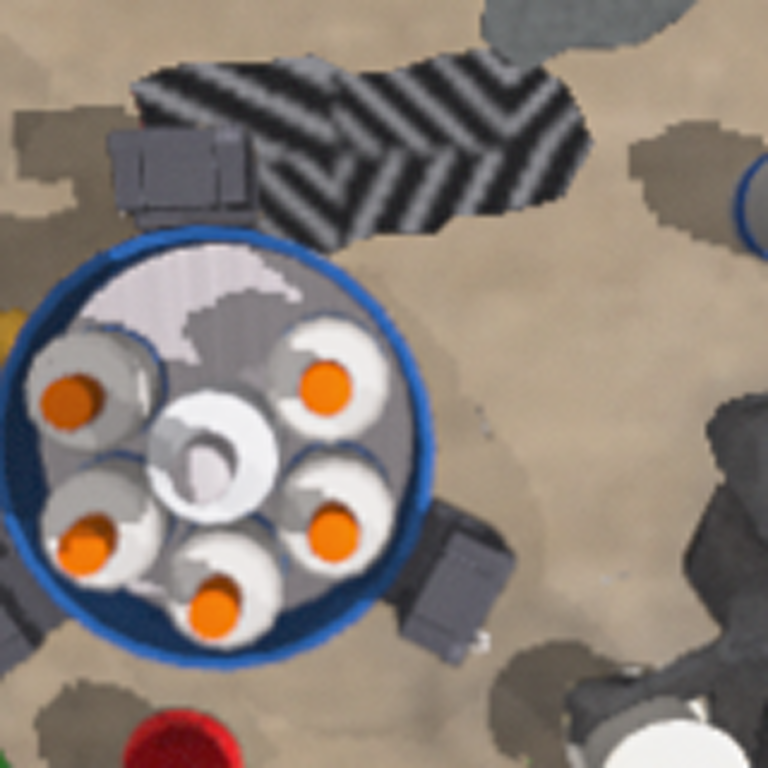

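View pics/s7c.png

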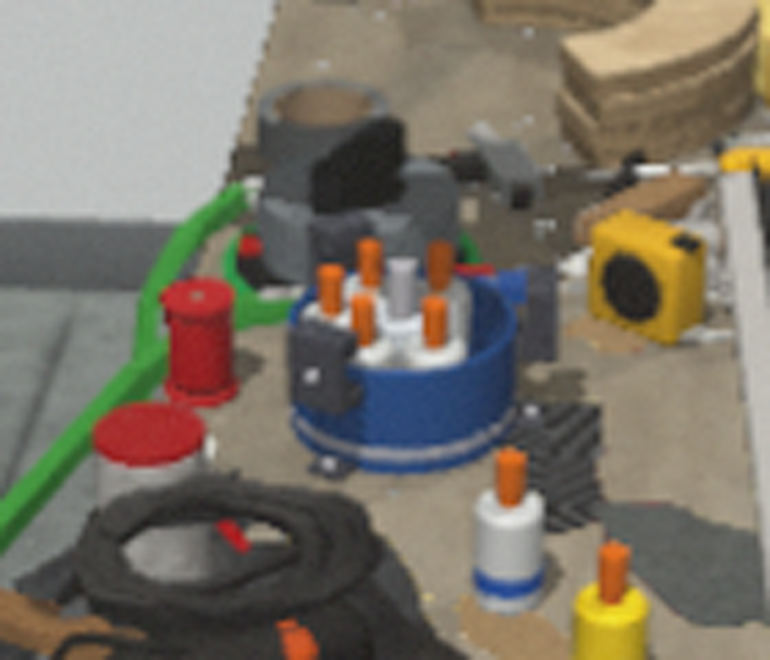

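View pics/w7c.png

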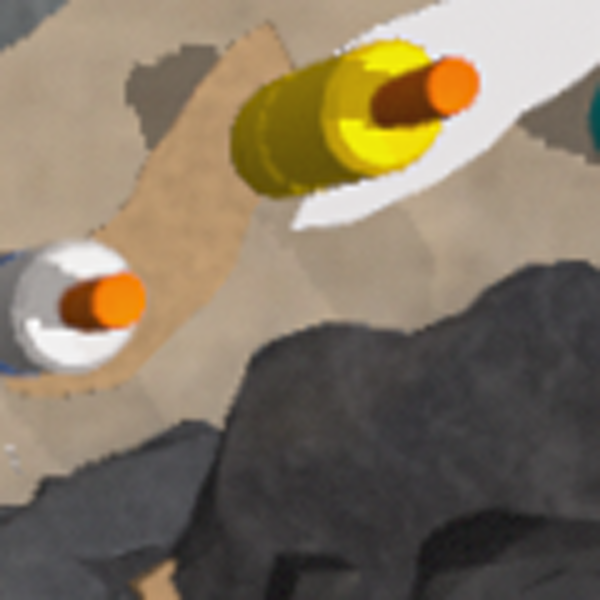

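```bash
python3 - <<'E'
from h import *
d=load('w7');S=load('s7')
f=lambda p:(190+p[0]/4.8-.4,60+p[1]/4.8-.4)
kn={60:(66,403),300:(325,389),240:(334,536),180:(211,612),120:(82,550)}
P={a:atz(d,*f(p),.090)[:2] for a,p in kn.items()}
A=[];b=[]
# fit c + 38mm*[cos,sin](a+yaw)
from scipy.optimize import least_squares
r=least_squares(lambda x: np.concatenate([P[a]-x[:2]-x[3]*np.array([np.cos(np.radians(a)+x[2]),np.sin(np.radians(a)+x[2])]) for a in P]),[.478,.119,0,.038])
print('c',r.x[:2],'yaw',np.degrees(r.x[2]),'r',r.x[3],'res',r.fun.round(4))
print('depth',{a:atdepth(d,*f(p)).round(4) for a,p in kn.items()})
print('rim',atz(d,*f((217,446)),.062),'tube top',atz(d,*f((213,456)),.064))
x=r.x; print('gap',x[:2]+.038*np.array([np.cos(x[2]),np.sin(x[2])]))
k=(350+122/5-.4,40+300/5-.4); print('knob',atz(d,*k,.082),atdepth(d,*k))
ks=(180+511/5.5-.4,150+453/5.5-.4); print('w7+w1+side tri',tri((d,*k),(S,*ks)),tri((d,*k),(S,*ks),(load('w1'),391.4,98.7)))
# side: far knobs for height check: 300 knob top
print('tri knob300',tri((d,*f(kn[300])),(S,180+436/5.5-.4,150+299/5.5-.4)),'knob240',tri((d,*f(kn[240])),(S,180+363/5.5-.4,150+299/5.5-.4)))
plan(np.array([.539,-.0545,.27]),yaw=np.radians(-90))
E
```

```text
c [0.47682359 0.11940378] yaw 0.5458329116575686 r 0.03772883778189724 res [-0.      0.0001 -0.0001 -0.      0.     -0.0003  0.0003  0.0003 -0.0002
 -0.0001]
depth {60: array([0.4953, 0.1524, 0.0896]), 300: array([0.4959, 0.0869, 0.0909]), 240: array([0.4581, 0.0862, 0.0889]), 180: array([0.4395, 0.1193, 0.0903]), 120: array([0.4575, 0.1518, 0.0901])}
rim [0.47930249 0.11763695 0.062     ] tube top [0.47686467 0.11872029 0.064     ]
gap [0.51482187 0.11976578]
knob [ 0.53854903 -0.05475454  0.082     ] [ 0.53852004 -0.05448569  0.08265793]
w7+w1+side tri [ 0.54013693 -0.05425121  0.08316958] [ 0.53976066 -0.0544213   0.08327857]
tri knob300 [0.497748   0.08687769 0.09120956] knob240 [0.45989131 0.08617345 0.09057889]
yaw0 -92.38560235375142 dist 0.2373084826849514 rot [-2.3931464  -1.60771265  0.52057527] N 6
[2.79, 2.3, -1.59] [-0.4, -0.27, 0.09]
[2.79, 2.31, -1.59] [-0.4, -0.27, 0.09]
[2.79, 2.32, -1.58] [-0.4, -0.27, 0.09]
[2.78, 2.32, -1.58] [-0.4, -0.27, 0.09]
[2.78, 2.33, -1.58] [-0.4, -0.27, 0.09]
[2.77, 2.34, -1.57] [-0.4, -0.27, 0.09]
```

servo_tool:
  plan:
    - {"travel":[2.4,2.3,-1.6],"rotation":[-0.4,-0.3,0.1],"grip":0.6}
    - {"travel":[2.4,2.3,-1.6],"rotation":[-0.4,-0.3,0.1],"grip":0.6}
    - {"travel":[2.4,2.3,-1.6],"rotation":[-0.4,-0.3,0.1],"grip":0.6}
    - {"travel":[2.4,2.3,-1.6],"rotation":[-0.4,-0.3,0.1],"grip":0.6}
    - {"travel":[2.4,2.3,-1.6],"rotation":[-0.4,-0.3,0.1],"grip":0.6}
    - {"travel":[2.4,2.3,-1.6],"rotation":[-0.4,-0.3,0.1],"grip":0.6}
    - {"travel":[0,0,0],"rotation":[0,0,0],"grip":0.5}

```text
time_s: 14.2
tcp_pos: [0.5454, -0.0496, 0.2926]
tcp_rot: [0.708, 0.008, -0.706, 0.008]
ft_force: [-0.3, 0.2, 0.5]
grip_width: 0.0454
```

```bash
python3 - <<'E'
from h import *
plan(np.array([.539,-.0545,.27]),yaw=np.radians(-90),n=1)
d=grab('wrist','w8'); crop('w8',130,100,390,300,3,'w8c')
E
```

```text
yaw0 -88.74007813772882 dist 0.02395223492620747 rot [ 1.25990763 -0.15386463  0.01171492] N 1
[2.25, 0.47, 0.66] [1.26, -0.15, 0.01]
```

View pics/w8c.png

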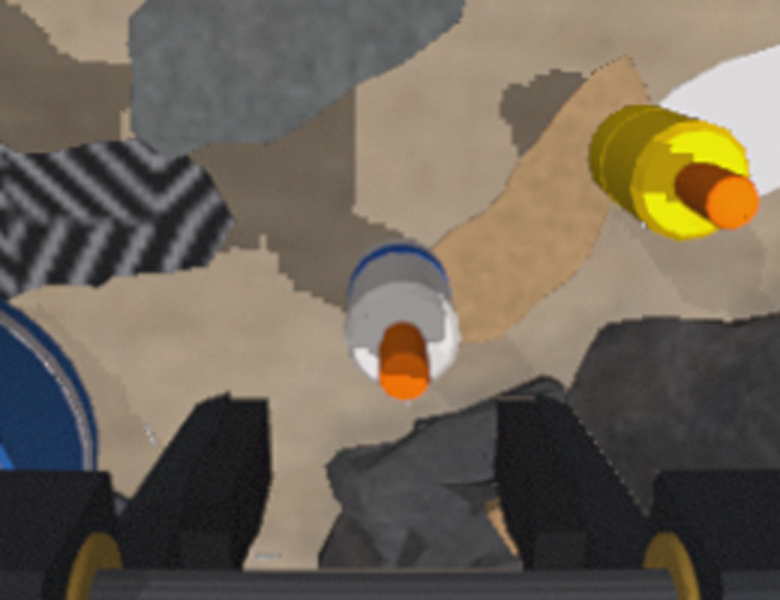

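White cartridge with blue band confirmed: knob top at crop (404,383). The yellow one is at crop (730,200) and the turquoise one is out of view. Now the alignment.

```bash
python3 - <<'E'
from h import *
d=load('w8'); p=(130+404/3-.3,100+382/3-.3); print(atz(d,*p,.082),tri((d,*p),(load('w1'),391.4,98.7)))
# finger midpoint check: projected grasp point/tips
s=state(); Q=R.from_quat(s['tcp_rot'])
print(proj(d,s['tcp_pos']+Q.apply([.166,0,0])))
plan(np.array([.539,-.0546,.245]),yaw=np.radians(-90),n=2)
E
```

```text
[ 0.53700328 -0.05435562  0.082     ] [ 0.53874617 -0.05398887  0.08525903]
[257.69649303 244.85981212]
yaw0 -88.71383145093633 dist 0.04938405557618501 rot [ 1.28615994 -0.22997169  0.00601118] N 2
[2.43, 0.28, 0.33] [0.64, -0.11, 0.0]
[2.43, 0.28, 0.32] [0.64, -0.11, 0.0]
```

servo_tool:
  plan:
    - {"travel":[1,0.5,0.7],"rotation":[1.2,-0.2,0],"grip":0.5}
    - {"travel":[2,0.1,0.1],"rotation":[0,0,0],"grip":0.5}
    - {"travel":[0,0,0],"rotation":[0,0,0],"grip":0.5}

```text
time_s: 14.62
tcp_pos: [0.5363, -0.0526, 0.2652]
tcp_rot: [0.708, 0.001, -0.706, 0.001]
ft_force: [0.1, 0.5, -0.3]
grip_width: 0.0443
```

```bash
python3 - <<'E'
from h import *
plan(np.array([.538,-.0546,.225]),yaw=np.radians(-90),n=1)
E
```

```text
yaw0 -89.81044884249089 dist 0.04024255606831628 rot [ 0.18959003 -0.18520487 -0.02385324] N 1
[4.02, 0.19, -0.16] [0.19, -0.19, -0.02]
```

servo_tool:
  plan:
    - {"travel":[0.5,0.2,-0.15],"rotation":[0.2,-0.2,0],"grip":0.5}
    - {"travel":[1.8,0,0],"rotation":[0,0,0],"grip":0.5}
    - {"travel":[1.5,0,0],"rotation":[0,0,0],"grip":0.5}
    - {"travel":[0,0,0],"rotation":[0,0,0],"grip":0.5}

```text
time_s: 15.12
tcp_pos: [0.538, -0.0541, 0.2266]
tcp_rot: [0.708, -0.0, -0.706, 0.001]
ft_force: [-0.2, -0.5, 0.1]
grip_width: 0.0442
```

```bash
python3 - <<'E'
from h import *
plan(np.array([.538,-.0546,.225]),yaw=np.radians(-90),n=1)
E
```

```text
yaw0 -89.98100008892473 dist 0.0016249736688779617 rot [ 0.01907472 -0.12264046 -0.06989135] N 1
[0.16, 0.05, 0.0] [0.02, -0.12, -0.07]
```

Close with moderate force.

servo_tool:
  plan:
    - {"travel":[0.15,0.05,0],"rotation":[0,-0.1,0],"grip":0.3}
    - {"travel":[0,0,0],"rotation":[0,0,0],"grip":0.2}
    - {"travel":[0,0,0],"rotation":[0,0,0],"grip":0.05}
    - {"travel":[0,0,0],"rotation":[0,0,0],"grip":0}
    - {"travel":[0,0,0],"rotation":[0,0,0],"grip":0}
    - {"travel":[0,0,0],"rotation":[0,0,0],"grip":0}
  grip_force: 25

```text
time_s: 15.88
tcp_pos: [0.5384, -0.0548, 0.2255]
tcp_rot: [0.707, -0.0, -0.707, 0.001]
ft_force: [-0.2, -0.3, -1.6]
grip_width: 0.0132
```

```bash
python3 - <<'E'
from h import *
s=state(); print(s['ft_force'])
d=grab('wrist','w9'); crop('w9',130,150,390,330,3,'w9c'); grab('side','s9'); crop('s9',220,160,340,280,6,'s9c')
plan(s['tcp_pos']+[0,0,.11],n=3)
E
```

```text
[-0.23740583 -0.29923524 -1.6227589 ]
yaw0 -89.98745464833358 dist 0.11002229261159024 rot [ 4.38777687e-05 -5.94646221e-02 -8.45548223e-02] N 3
[-3.67, 0.01, -0.0] [0.0, -0.02, -0.03]
[-3.67, 0.0, -0.0] [0.0, -0.02, -0.03]
[-3.67, 0.0, -0.0] [0.0, -0.02, -0.03]
```

View pics/s9c.png

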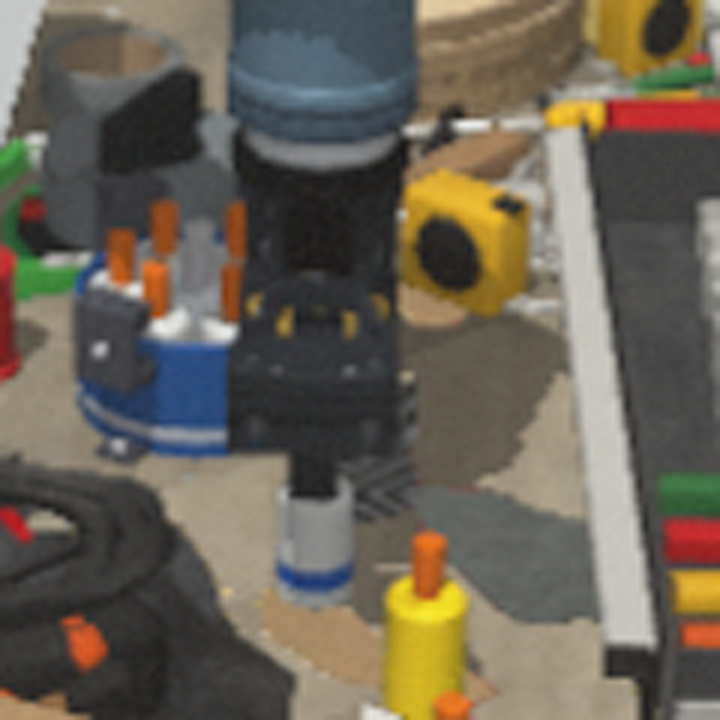

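View pics/w9c.png

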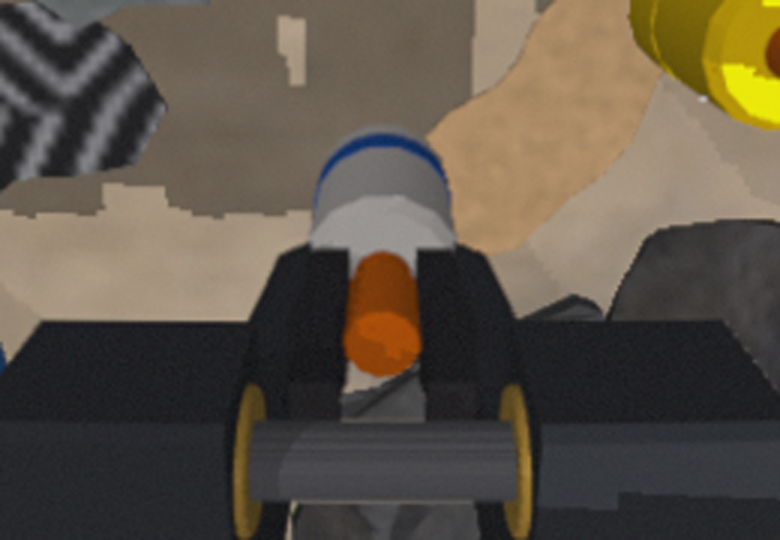

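servo_tool:
  plan:
    - {"travel":[-2,0,0],"rotation":[0,0,0],"grip":0}
    - {"travel":[-4,0,0],"rotation":[0,0,0],"grip":0}
    - {"travel":[-4,0,0],"rotation":[0,0,0],"grip":0}
    - {"travel":[-2,0,0],"rotation":[0,0,0],"grip":0}
    - {"travel":[0,0,0],"rotation":[0,0,0],"grip":0}

```text
time_s: 16.6
tcp_pos: [0.5378, -0.0545, 0.3479]
tcp_rot: [-0.707, 0.0, 0.708, -0.0]
ft_force: [-0.1, 0.1, -1.3]
grip_width: 0.0129
```

```bash
python3 - <<'E'
from h import *
s=state(); print(s['ft_force'])
plan(np.array([.515,.1197,.345]),yaw=np.radians(-89.5),n=7)
E
```

```text
[-0.0844633   0.11399748 -1.27105056]
yaw0 -89.99096992329275 dist 0.17572152886932912 rot [-0.49099486  0.07144144 -0.0399246 ] N 7
[0.04, -2.49, 0.33] [-0.07, 0.01, -0.01]
[0.04, -2.49, 0.32] [-0.07, 0.01, -0.01]
[0.04, -2.49, 0.32] [-0.07, 0.01, -0.01]
[0.04, -2.49, 0.32] [-0.07, 0.01, -0.01]
[0.04, -2.49, 0.31] [-0.07, 0.01, -0.01]
[0.04, -2.49, 0.31] [-0.07, 0.01, -0.01]
[0.04, -2.49, 0.31] [-0.07, 0.01, -0.01]
```

servo_tool:
  plan:
    - {"travel":[0,-2.5,0.3],"rotation":[-0.1,0,0],"grip":0}
    - {"travel":[0,-2.5,0.3],"rotation":[-0.1,0,0],"grip":0}
    - {"travel":[0,-2.5,0.3],"rotation":[-0.1,0,0],"grip":0}
    - {"travel":[0,-2.5,0.3],"rotation":[-0.1,0,0],"grip":0}
    - {"travel":[0,-2.5,0.3],"rotation":[-0.1,0,0],"grip":0}
    - {"travel":[0,-2.5,0.3],"rotation":[0,0,0],"grip":0}
    - {"travel":[0,-2.5,0.3],"rotation":[0,0,0],"grip":0}
    - {"travel":[0,0,0],"rotation":[0,0,0],"grip":0}

```text
time_s: 17.6
tcp_pos: [0.512, 0.1251, 0.3362]
tcp_rot: [-0.701, -0.003, 0.713, -0.002]
ft_force: [0.1, -0.9, -1.1]
grip_width: 0.0127
```

```bash
python3 - <<'E'
from h import *
s=state(); print(s['ft_force'])
plan(np.array([.515,.1197,.335]),yaw=np.radians(-89.5),n=2)
d=grab('wrist','w10'); grab('side','s10'); crop('s10',210,110,330,250,5,'s10c')
E
```

```text
[ 0.13380252 -0.89725679 -1.07905533]
yaw0 -89.58356658029801 dist 0.006337218440853649 rot [-0.08323893  0.96441371  0.03939774] N 2
[0.06, 0.27, -0.15] [-0.04, 0.48, 0.02]
[0.06, 0.27, -0.15] [-0.04, 0.48, 0.02]
```

View pics/s10c.png

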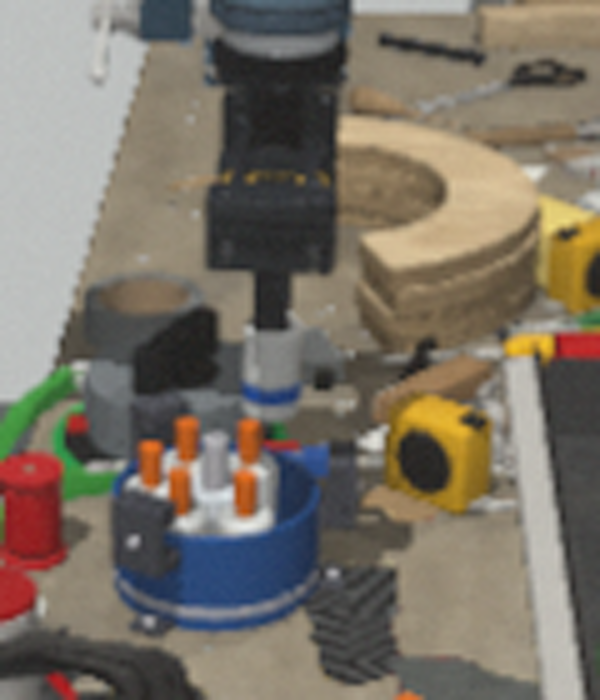

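View pics/w10.png

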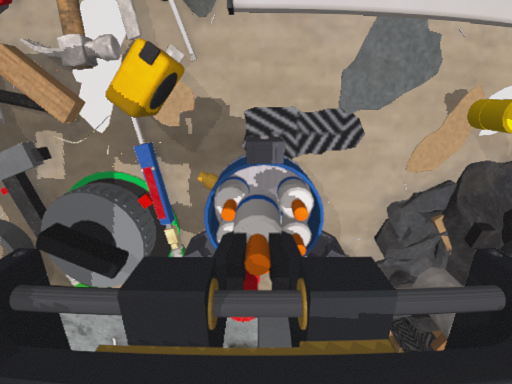

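servo_tool:
  plan:
    - {"travel":[0,0.3,-0.15],"rotation":[0,0.5,0],"grip":0}
    - {"travel":[0,0.25,-0.15],"rotation":[0,0.4,0],"grip":0}
    - {"travel":[0,0,0],"rotation":[0,0,0],"grip":0}

```text
time_s: 18.08
tcp_pos: [0.5161, 0.1158, 0.3359]
tcp_rot: [0.707, 0.001, -0.707, 0.001]
ft_force: [-0.2, 0.2, -1.1]
grip_width: 0.0131
```

```bash
python3 - <<'E'
from h import *
s=state(); print(s['ft_force'])
plan(np.array([.515,.1197,.31]),yaw=np.radians(-89.5),n=2)
d=grab('wrist','w11'); crop('w11',180,130,350,290,4.5,'w11c'); grab('side','s11'); crop('s11',230,140,310,240,7,'s11c')
E
```

```text
[-0.18179207  0.22508174 -1.0517757 ]
yaw0 -89.82964866692247 dist 0.026225572355994865 rot [-0.32964799 -0.0030477  -0.02451524] N 2
[1.3, -0.2, 0.05] [-0.16, -0.0, -0.01]
[1.3, -0.2, 0.05] [-0.16, -0.0, -0.01]
```

View pics/w11c.png

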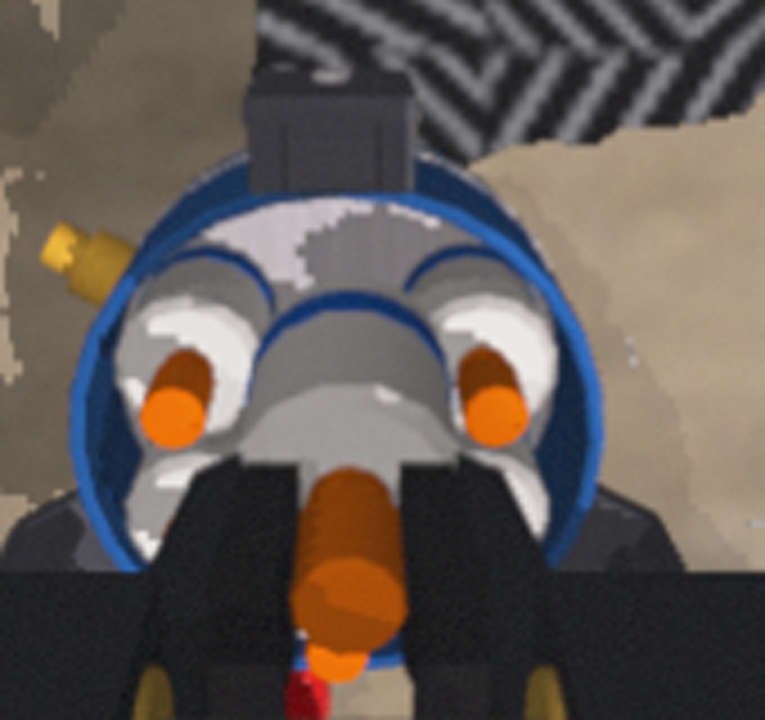

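View pics/s11c.png

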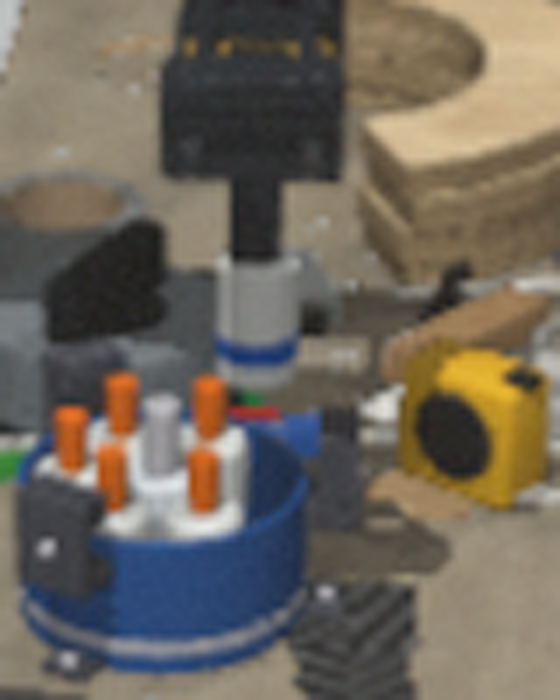

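```bash
python3 - <<'E'
from h import *
d=load('w11'); f=lambda u,v:(180+u/4.5-.4,130+v/4.5-.4)
s=state(); zt=s['tcp_pos'][2]-.143
k=atz(d,*f(349,606),zt); a=atz(d,*f(172,418),.09); b=atz(d,*f(497,416),.09)
print(s['tcp_pos'],'knob',k,atdepth(d,*f(349,606)),'n60',a,'n300',b,'gap',(a+b)/2+[.019,0,0])
E
```

```text
[0.51595675 0.11608173 0.33594271] knob [0.5165852  0.11669643 0.19294271] [0.5161338  0.11669462 0.19223037] n60 [0.49514562 0.15250533 0.09      ] n300 [0.49579791 0.08656307 0.09      ] gap [0.51447176 0.1195342  0.09      ]
```

servo_tool:
  plan:
    - {"travel":[1,-0.3,0.15],"rotation":[-0.2,0,0],"grip":0}
    - {"travel":[1.5,0,0],"rotation":[0,0,0],"grip":0}
    - {"travel":[1,0,0],"rotation":[0,0,0],"grip":0}
    - {"travel":[0,0,0],"rotation":[0,0,0],"grip":0}

```text
time_s: 18.68
tcp_pos: [0.5138, 0.1194, 0.2975]
tcp_rot: [-0.706, -0.002, 0.708, -0.003]
ft_force: [0.6, 0.4, -0.7]
grip_width: 0.0129
```

```bash
python3 - <<'E'
from h import *
s=state(); print(s['ft_force'])
plan(np.array([.5143,.1192,.29]),yaw=np.radians(-89.5),n=1)
E
```

```text
[ 0.58540827  0.40018045 -0.70129067]
yaw0 -89.58805867726053 dist 0.007566025587168499 rot [-0.08807389  0.11256415 -0.0154315 ] N 1
[0.75, 0.02, -0.06] [-0.09, 0.11, -0.02]
```

servo_tool:
  plan:
    - {"travel":[0.7,0,0],"rotation":[0,0.1,0],"grip":0}
    - {"travel":[1,0,0],"rotation":[0,0,0],"grip":0}
    - {"travel":[1,0,0],"rotation":[0,0,0],"grip":0}
    - {"travel":[0.8,0,0],"rotation":[0,0,0],"grip":0}
    - {"travel":[0,0,0],"rotation":[0,0,0],"grip":0}

```text
time_s: 19.3
tcp_pos: [0.5139, 0.1194, 0.2601]
tcp_rot: [-0.707, -0.002, 0.707, -0.003]
ft_force: [-0.1, 0.8, -1.5]
grip_width: 0.0135
```

```bash
python3 - <<'E'
from h import *
s=state(); print(s['ft_force'])
plan(np.array([.5143,.1192,.2335]),yaw=np.radians(-89.5),n=1)
E
```

```text
[-0.07176413  0.76650651 -1.48066395]
yaw0 -89.5854993925963 dist 0.026560075904413373 rot [-0.08550003  0.00430629 -0.01699057] N 1
[2.66, 0.02, -0.04] [-0.09, 0.0, -0.02]
```

No contact so far, so I'll continue down.

servo_tool:
  plan:
    - {"travel":[1,0,0],"rotation":[0,0,0],"grip":0}
    - {"travel":[1,0,0],"rotation":[0,0,0],"grip":0}
    - {"travel":[0.5,0,0],"rotation":[0,0,0],"grip":0}
    - {"travel":[0.2,0,0],"rotation":[0,0,0],"grip":0}

```text
time_s: 19.8
tcp_pos: [0.515, 0.1194, 0.2331]
tcp_rot: [0.708, 0.002, -0.706, 0.003]
ft_force: [-3.9, -0.7, 20.6]
grip_width: 0.0126
```

```bash
python3 - <<'E'
from h import *
s=state(); print(s['ft_force'])
plan(np.array([.5143,.1192,.2335]),yaw=np.radians(-89.5),n=1)
E
```

```text
[-3.91066667 -0.68668906 20.60111075]
yaw0 -89.58024313250652 dist 0.0008734891239788987 rot [-0.08020833 -0.18462687 -0.02168749] N 1
[-0.04, 0.02, 0.07] [-0.08, -0.18, -0.02]
```

Bottomed at the expected height. Open a few mm and rise.

servo_tool:
  plan:
    - {"travel":[-0.05,0,0],"rotation":[0,0,0],"grip":0.2}
    - {"travel":[0,0,0],"rotation":[0,0,0],"grip":0.25}
    - {"travel":[0,0,0],"rotation":[0,0,0],"grip":0.25}

```text
time_s: 20.18
tcp_pos: [0.5156, 0.1194, 0.2342]
tcp_rot: [0.709, 0.002, -0.705, 0.003]
ft_force: [0.4, 0.4, -0.2]
grip_width: 0.0221
```

```bash
python3 - <<'E'
from h import *
s=state(); print(s['ft_force'])
d=grab('wrist','w12'); crop('w12',150,130,370,300,3.5,'w12c')
E
```

```text
[ 0.42536169  0.43336209 -0.20610966]
```

View pics/w12c.png

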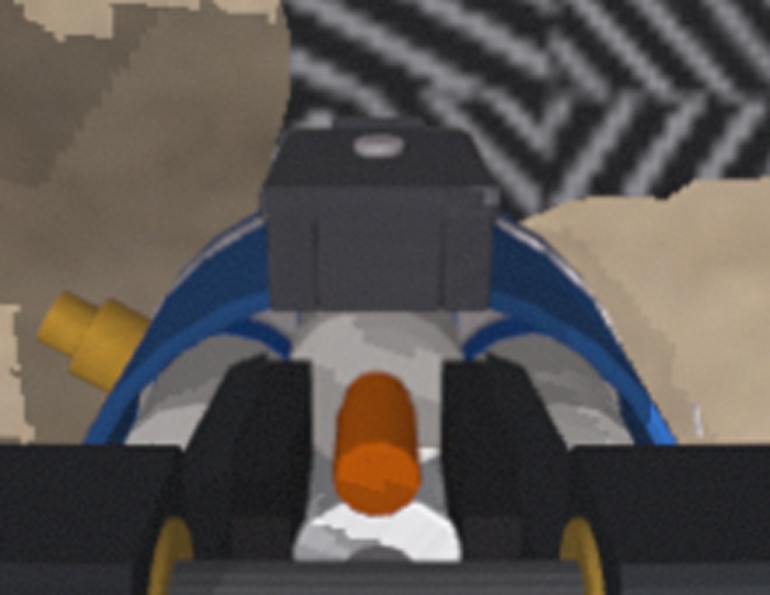

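Knob free between both fingers. Rise straight up.

servo_tool:
  plan:
    - {"travel":[-1.5,0,0],"rotation":[0,0,0],"grip":0.25}
    - {"travel":[-3,0,0],"rotation":[0,0,0],"grip":0.25}
    - {"travel":[-4,0,0],"rotation":[0,0,0],"grip":0.25}
    - {"travel":[-4,0,0.8],"rotation":[0,0,0],"grip":0.25}
    - {"travel":[-4,0,2],"rotation":[0,0,0],"grip":0.25}
    - {"travel":[-3,0,2],"rotation":[0,0,0],"grip":0.3}
    - {"travel":[0,0,1],"rotation":[0,0,0],"grip":0.3}
    - {"travel":[0,0,0],"rotation":[0,0,0],"grip":0.3}

```text
time_s: 21.22
tcp_pos: [0.4541, 0.119, 0.4404]
tcp_rot: [0.71, 0.002, -0.704, 0.003]
ft_force: [-0.6, 0.5, -1.7]
grip_width: 0.0266
```

```bash
python3 - <<'E'
from h import *
grab('wrist','w13'); grab('side','s13'); crop('s13',190,150,310,250,6.5,'s13c'); print(state()['tcp_pos'])
E
```

```text
[0.45480992 0.1189317  0.43997989]
```

View pics/w13.png

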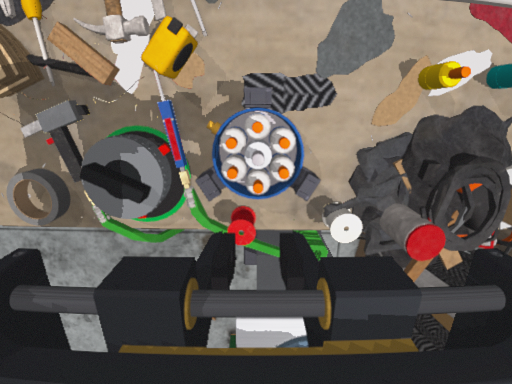

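View pics/s13c.png

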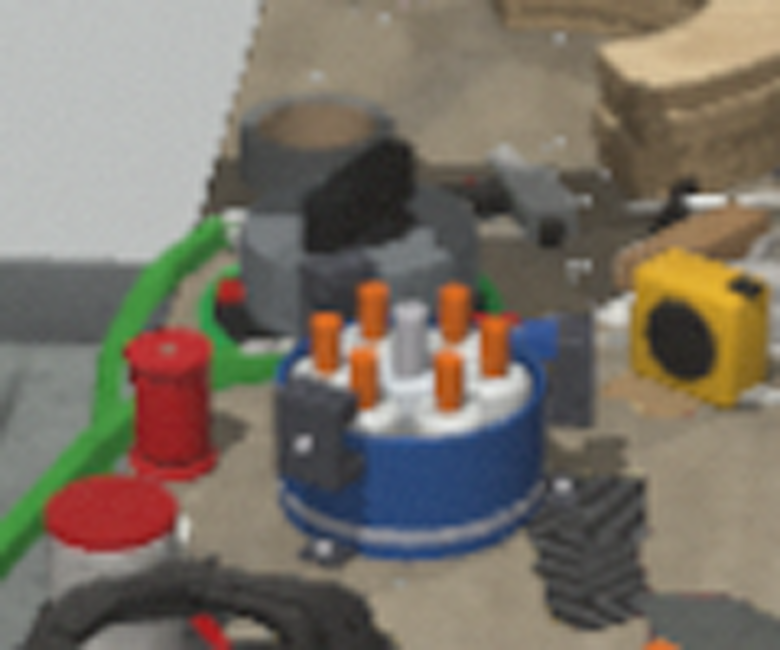

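```bash
python3 - <<'E'
from h import *
d=load('w13')
for n,p in dict(placed=(257,127),n60=(232,143),n300=(284,144),n180=(258,187)).items(): print(n,atdepth(d,*p),atz(d,*p,.09))
print('bar',atdepth(d,116,180),'roof',[atdepth(d,*p).round(4) for p in [(100,160),(140,160),(105,200),(95,190),(150,205)]])
T=load('w6'); print('w6 cap bar',atdepth(T,258,168),'roof c',atz(T,258.5,167,.045))
print([atdepth(T,*p).round(4) for p in [(230,150),(290,150),(230,185),(290,185)]])
print(state()['ft_force'],state()['joint_vel'].round(3))
E
```

```text
placed [0.51461195 0.12050227 0.09040982] [0.51458935 0.12050216 0.09      ]
n60 [0.49523211 0.15090843 0.08900282] [0.49534502 0.15081745 0.09      ]
n300 [0.49451865 0.08734066 0.08917855] [0.49461348 0.0874229  0.09      ]
n180 [0.4400271  0.11867586 0.09043877] [0.43990399 0.11867333 0.09      ]
bar [0.44423378 0.30999898 0.07489906] roof [array([0.4663, 0.3457, 0.0455]), array([0.4662, 0.2866, 0.0455]), array([0.4054, 0.3484, 0.0445]), array([0.4208, 0.3619, 0.0439]), array([0.3981, 0.2798, 0.0447])]
w6 cap bar [0.44015258 0.32384546 0.0749123 ] roof c [0.43881759 0.31896843 0.045     ]
[array([0.4125, 0.3572, 0.0434]), array([0.4887, 0.3227, 0.0448]), array([0.3903, 0.3119, 0.0446]), array([0.4694, 0.2757, 0.0443])]
[ 0.12628342 -0.20969115 -0.15644562] [-0.003  0.021 -0.002 -0.     0.     0.002]
```

```bash
python3 - <<'E'
from h import *
print(ticket.finish_job())
E
```

```text
the job is handed in; nothing more can be done
None
```

I finished both parts of the job and handed it in at about 21 s; the hand-in reports no verdict. I pressed the cap down 7.5 mm, turned it about 42° counter-clockwise, lifted it off and stood it on the mat. Then I pinched the white cartridge by its knob and lowered it into the empty +x place until it bottomed.

**Cap:** In the last checks the cap stood level on the mat, grip bar up. Its roof read 44–45.5 mm up where 45 mm was expected. Its centre was about 15 mm from the mat's centre; I set it off-centre on purpose to keep its lugs clear of the hose and tool lying at the mat's edge.

**Catch:** While turning, the cap rose briefly to 6.0 mm of press, and I pushed it back down before going on. I read the wrist force only between short moves; during the twist it stayed under about 11 N, with almost no twisting moment. I have no direct reading of the force on the catch.

**Cartridge:** The knob top measured 90.4 mm up where 90 mm was expected. Sideways it was within about 1 mm of its place and looked upright; I did not measure its tilt.

**Disagreements:** The camera views disagreed by 1–2 mm in places: the wrist and side views put the cartridge's knob 1–2 mm apart, and the can's rim and the ring of knobs gave centres 2–3 mm apart. I used the ring of knobs for the placing.

**Bystanders:** The arm did not touch the tape measure, spools or tape roll. They looked in place in the last pictures, but I did not measure them.

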